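Match a splash shield's hinge to its jamb and hold it for the pin

TASK

Hang the orange splash shield on its hinge again: lift it out of the grey stand and gently lower its knuckle into the gap between the metal jamb's two knuckles until the three holes line up for the pin. Finish while still holding it there, upright and still, hanging free from the gripper without resting on or pressing against the jamb (a colleague will push the pin in). Leave the flask, the beaker and the cylinder where they are.

Things in the scene. Friction and masses are not known exactly. Their poses are not given: they have to be found in the camera images.
- shield: Orange panel 120 wide (y), 110 tall (z), 8 thick (x) mm, 0.28-0.46 kg, spanning z 22 to 132 mm; below it one steel knuckle, a tube along y: 30 long, 22 outside, 12 bore, ends chamfered 2. Origin: middle of the bore. Steel straps and screws (14 mm thick overall) at z 22 to 52. Symmetric under a half turn about z: either way round is right. Starts upright in the stand, can rock a few degrees.
- stand: Fixed grey stand, foot 80 x 140 x 8 mm, two slotted blocks (36 in x, 26 in y, at y -42 and +42, top 69 mm high); slots 10 mm wide along y, floor 45 mm above the surface. The shield's panel stands in the slots, its y along the stand's y; lift it straight up more than 30 mm to clear. Origin: centre of the underside, z up.
- jamb: Fixed metal jamb: foot 90 x 130 x 12 mm, dark block 34 x 92 up to 31 mm high, two steel knuckles (22 outside, 12 bore, ends chamfered 2) along y, from y -41 to -17 and 17 to 41 mm: a gap of 34 mm. A fixed brass pin of 8 mm waits in the -y knuckle, head at y -55, not reaching into the gap. Origin: centre of the underside, z up.
- jamb_hole (a point): Middle of the gap on the axis of the jamb's bores, 50 mm above the surface; axes as the jamb's (y along the bores). The shield's origin belongs here, its y along this y (either way round), z up. The gap's floor is 19 mm below this point: 8 mm of air under the shield's knuckle when the holes line up. Panel then stays 11 mm above the fixed knuckles' tops.
- flask: Bystander: conical glass flask, 92 mm wide, 124 mm tall, between stand and jamb. Origin: centre of the underside.
- beaker: Bystander: small glass beaker, 68 mm wide, 90 mm tall. Origin: centre of the underside.
- cylinder: Bystander: small stoppered glass measuring cylinder, 30 mm wide, 131 mm tall. Origin: centre of the underside.
Mind the look-alikes: they are no part of the job. Of the things like the shield, leave any that is pink; of the rest the larger one is meant.

How it is judged:
On the way:
1. the shield is lifted clear of the stand in the gripper (height (world z) of shield above 0.06 m and contact force between shield and the fingers above 1 N and contact force between shield and stand below 0.1 N), for 0.2 s.
At the end, for the whole second after the job is handed in: The shield's knuckle centre is within 4 mm of the gap's centre on the jamb's bore axis, bores parallel within 5 degrees, shield upright within 7 degrees and still, gripped by the fingers (over 1 N), touching the jamb with less than 2.5 N: only the gripper carries it (distance between shield and jamb_hole below 0.004 m and angle between the y axis of shield and the y axis of jamb_hole, either way round below 0.09 rad and angle between shield's own z axis and vertical below 0.12 rad and linear speed of shield below 0.02 m/s and contact force between shield and the fingers above 1 N and contact force between shield and jamb below 2.5 N); the arm keeps its last pose, push and grip.
It fails at once if a bystander is knocked over or shifted by more than 20 mm (distance of any of flask, beaker, cylinder from where it was at the start of the episode above 0.02 m or angle between any of flask, beaker, cylinder's own z axis and vertical above 0.4 rad).
It fails at once if the shield is rammed against the jamb (over 40 N) (contact force between shield and jamb above 40 N).
It also fails if it takes over 48 s, if anything falls off the work surface, if the arm or the gripper's body presses on something with over 40 N, if the wrist force passes 120 N, or if a joint passes its speed limit or range.

ROBOT

A 6-joint arm with a two-finger parallel gripper is mounted at the origin on the work surface; the furniture and walls round the work are solid. World frame = base frame: x ahead of the robot, y to its left, z up, the work surface at z = 0. Lengths are in m, angles in rad, forces in N, time in s.
With the tool pointing down it reaches from about 0.15 to 0.775 m from the base axis. Payload 6.1 kg.
Tool frame: the origin (TCP) lies on the centre line of the jaws, within the pads' length; the fingertips stand 17 mm ahead of it and the grasp point (between the pads) lies 2 mm behind it (tcp_to_tips is the distance from the TCP to the fingertips, in m); y points along the fingers, z is the direction in which the jaws open and shut, and the axes are right-handed (so a half turn about y gives the same grasp; the last joint's range is limited). The gripper opens to 85 mm and grips with 20 to 120 N. Pads are 22 mm wide; open, the fingers measure 114 mm over their backs; the gripper's body (76 mm by 85 mm) begins 54 mm behind the grasp point. The pads swing forward as they close: fully open they stand 13 mm farther back than shut.
Start: joints at [-1.256, 0.126, -0.04, 1.405, 0, 1.571], TCP at [0.163, -0.499, 0.248] pointing down, gripper open.
Joint ranges: [-2.72, 2.72], [-0.95, 1.95], [-1.27, 1.35], [-1.78, 2.02], [-1.46, 1.47], [-3.14, 3.14]. Speed limits (rad/s): [2.39, 2.39, 3.01, 3.14, 3.14, 3.14].

INTERFACE

Orientations are given as a unit quaternion [w, x, y, z].
In Python, from bench import * gives the robot as it stands.
- The arm moves only by the tool jog_arm, never from a script. Its argument "rows" is a list that holds one entry, the list of rows, each a list of 7 numbers: the shift along the tool's x, y, z in mm, then the turn, a rotation vector about the tool's x, y, z in degrees, then the opening, from 0 (shut) to 1 (fully open). In form: [[[tx, ty, tz, rx, ry, rz, hand], ...]]. A call has 1 to 12 rows; each row shifts and turns the pose as measured when the row begins, along the tool's axes as they then stand; what a row does not reach is not made up. A row lasts 1/12 s, in which the tool goes at most 41.7 mm and 7.16 degrees, less where a joint would pass 70% of its speed; a pose out of reach is approached as far as the arm can. A call with a gripper value outside its range is refused whole. The fingers move at their own pace and stop on an object; "newtons" is the grip in N (left out, the last holds). Time passes only in rows, so rows that do not move let the fingers close. It gives the time, the measured TCP pose, the force and the opening at its end, in the units of the state.
- state(): the state, without advancing time (a new reading comes with each control period).
- grab_frame(name): name is "scene" or "side" or "wrist"; returns (picture, depth): 400x640x3 uint8, red, green, blue; 400x640 float32, m along the optical axis (not along the pixel's ray), 0 where there is no reading.
- calibration(name): a dict with "fx", "fy", "cx", "cy" (pixels), "T" (4x4, takes a point from camera to world coordinates). Camera axes: x right, y down, z forward; pixel columns grow to the right and rows downward; lengths in m; the calibration is good to about 2 mm. A picture is of the moment at which its call begins: read the wrist's pose just before it. calibration takes no time and is no camera call; for the wrist camera it gives the pose at the moment of the call.
- hand_in(): hands the job in, once; it reports no verdict.
Trained networks look in the newest picture that a camera, given by its name, has taken for a name from the list of things; names that differ only in an ending like _2 or _b are one class to them, and where a whole thing is asked for, a point or a joint stands for the part that bears it (a point fixed in the world has none). Each returns a list of dicts, best first, with "conf" (0 to 1); they miss things now and then, are a little off and sometimes report something else, mostly with a low value. They report only what shows in the picture. A call takes as long as a camera call. They do not tell look-alikes from the thing itself.
- recognise(camera, query): "box" ([left, top, right, bottom] in pixels, round what is visible of it).
The state is a dict: "clock": time; "joint_pos": joint angles; "joint_vel": joint speeds; "tau": joint torques, N m; "position": TCP position; "orientation": TCP orientation; "contact_force": force on the tool from outside, world axes, zero at the start; "wrist_torque": the same for the moment, N m; "opening": finger opening in m.
Only numpy, scipy, OpenCV 4.12 (cv2) and the standard library are available. Lean on these libraries where they do the work, as an engineer would, in place of code of your own. Each camera call takes 0.05 s, during which the arm holds its last target.

## Working session

There is one attempt and no reset: what is moved stays moved. The work goes in short steps, Python scripts to look and compute and a tool call to move; the robot and the scene stay as the last step left them, time stands still between calls to the robot, and variables do not carry over. Pictures are saved under pics/ and viewed, and the job is handed in when it is done.

Besides the shell and the picture viewer there is one more tool, called after "Request:" by a JSON object that holds its "method" and its "body", one argument or row to a line. jog_arm: Moves the arm, as the interface text tells. Its arguments: {"type":"object","properties":{"rows":{"type":"array"},"newtons":{"type":"number"}},"required":["rows"]}

```bash
ls; mkdir -p pics; python3 - <<'E'
from bench import *
import cv2,numpy as np
print(state())
for n in ["scene","side"]:
    p,d=grab_frame(n); cv2.imwrite(f"pics/{n}0.png",p[:,:,::-1]); np.savez(f"{n}0.npz",p=p,d=d)
    print(n,calibration(n))
    for q in ["shield","stand","jamb","flask","beaker","cylinder"]:
        print(q,[(np.round(r["box"]).tolist(),round(r["conf"],2)) for r in recognise(n,q)][:4])
E
```

```text
pics
{'clock': 0.0, 'joint_pos': array([-1.25598545e+00,  1.26412850e-01, -4.06170111e-02,  1.40542746e+00,
        4.89082135e-06,  1.57077885e+00]), 'joint_vel': array([ 6.80845019e-04, -3.04416514e-04, -1.26818309e-03, -2.85931368e-05,
       -4.65101354e-05,  2.11732172e-04]), 'tau': array([-7.69819253e-04, -4.35915470e+01,  3.52922773e+01,  1.73622638e-02,
        6.83101575e-05,  7.65716663e-06]), 'position': array([ 0.16243879, -0.49882455,  0.24750711]), 'orientation': array([ 0.11075913, -0.11093981,  0.6989441 , -0.69778358]), 'contact_force': array([-0.72094164,  0.12260936, -0.12675949]), 'wrist_torque': array([-0.00380932, -0.02736881, -0.02385394]), 'opening': 0.08549948279185979}
scene {'fx': 518.6088275823527, 'fy': 518.6088275823527, 'cx': 314.08594757629237, 'cy': 214.48225101768924, 'T': array([[-0.90781463, -0.30728879,  0.2853878 ,  0.1111687 ],
       [-0.41932542,  0.6550091 , -0.62859308,  0.83696561],
       [ 0.006228  , -0.69031636, -0.72348085,  1.05019553],
       [ 0.        ,  0.        ,  0.        ,  1.        ]])}
shield [([345.0, 320.0, 384.0, 358.0
[... 356 characters left out ...]
, 166.0, 264.0, 198.0], 0.44)]
side {'fx': 410.27565958615276, 'fy': 410.27565958615276, 'cx': 312.387689068918, 'cy': 195.9556157830924, 'T': array([[ 0.05328446,  0.48336829, -0.87379395,  1.40151239],
       [ 0.99836802, -0.04378975,  0.03665729, -0.04125431],
       [-0.02054425, -0.8743212 , -0.48491276,  0.59369994],
       [ 0.        ,  0.        ,  0.        ,  1.        ]])}
shield [([240.0, 144.0, 265.0, 199.0], 0.89), ([397.0, 153.0, 439.0, 186.0], 0.64)]
stand [([424.0, 185.0, 434.0, 189.0], 0.61)]
jamb [([212.0, 218.0, 273.0, 252.0], 0.85)]
flask [([310.0, 158.0, 334.0, 208.0], 0.89)]
beaker [([183.0, 172.0, 217.0, 208.0], 0.72)]
cylinder [([288.0, 223.0, 300.0, 278.0], 0.76)]
```

View pics/scene0.png

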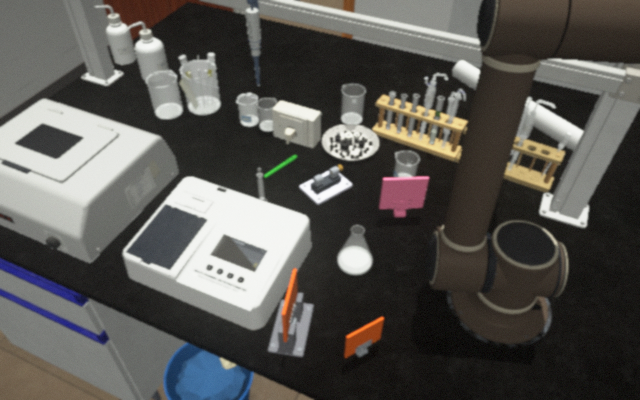

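View pics/side0.png

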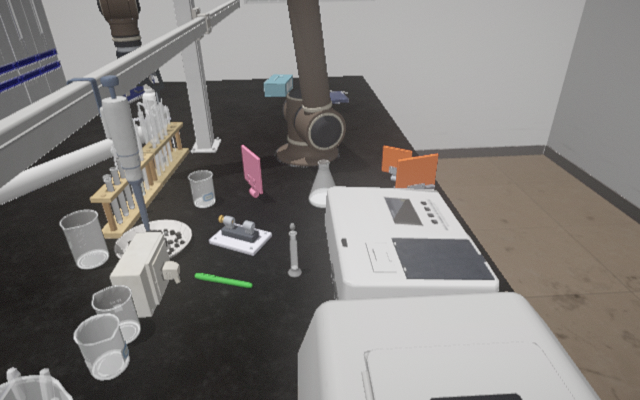

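Candidates are the orange panel in the grey stand at scene (290,305), the orange one lying or standing at (364,338), and the pink one at (404,195). The pink one is excluded. I'll measure both orange ones and enlarge them.

```bash
cat > h.py <<'E'
import numpy as np,cv2
from bench import *
def cloud(n,d,c=None):
    c=c or calibration(n); v,u=np.mgrid[0:400,0:640]
    P=np.stack([(u-c["cx"])*d/c["fx"],(v-c["cy"])*d/c["fy"],d],-1)
    W=P@c["T"][:3,:3].T+c["T"][:3,3]; W[d<=0]=np.nan; return W
def mask(p,lo,hi,s=120,v=60):
    h=cv2.cvtColor(p,cv2.COLOR_RGB2HSV); return (h[...,0]>=lo)&(h[...,0]<=hi)&(h[...,1]>s)&(h[...,2]>v)
E
python3 - <<'E'
from h import *
for n in ["scene","side"]:
    z=np.load(n+"0.npz");p,d=z["p"],z["d"];W=cloud(n,d)
    m=mask(p,3,16,150,100).astype(np.uint8)
    k,l,s,c=cv2.connectedComponentsWithStats(m)
    for i in range(1,k):
        if s[i,4]<60: continue
        Q=W[(l==i)&np.isfinite(W[...,0])]
        print(n,s[i],Q.shape,np.percentile(Q,[3,50,97],axis=0).round(3).tolist())
        ct=np.median(Q,0);Q=Q[np.linalg.norm(Q-ct,axis=1)<.1]
        w,V=np.linalg.eigh(np.cov((Q).T)); print(' normal',V[:,0].round(3),np.sqrt(w).round(4), 'ext',[np.ptp(np.percentile(Q@V[:,j],[1,99])).round(3) for j in range(3)])
    h,w=(400,640)
p=np.load("scene0.npz")["p"];a=p[255:375,250:400];
cv2.imwrite("pics/crop1.png",cv2.resize(a,None,fx=5,fy=5,interpolation=cv2.INTER_CUBIC)[...,::-1])
p=np.load("scene0.npz")["p"];a=p[150:290,230:440];b=np.load("side0.npz")["p"][130:260,190:460]
cv2.imwrite("pics/crop2.png",cv2.resize(a,None,fx=3.5,fy=3.5,interpolation=cv2.INTER_CUBIC)[...,::-1])
cv2.imwrite("pics/crop3.png",cv2.resize(b,None,fx=2.9,fy=2.9,interpolation=cv2.INTER_CUBIC)[...,::-1])
E
```

```text
scene [344   0  10  11  90] (90, 3) [[1.231, -2.207, -0.439], [1.259, -2.189, -0.405], [1.289, -2.17, -0.374]]
 normal [-0.082 -0.98   0.179] [0.0105 0.0175 0.0199] ext [np.float64(0.043), np.float64(0.066), np.float64(0.084)]
scene [282 269  15  73 468] (467, 3) [[0.401, 0.2, 0.002], [0.414, 0.294, 0.139], [0.475, 0.338, 0.158]]
 normal [ 0.97   0.241 -0.023] [0.0023 0.0242 0.0386] ext [np.float64(0.009), np.float64(0.094), np.float64(0.141)]
scene [345 316  40  42 736] (732, 3) [[0.225, 0.19, -0.001], [0.253, 0.269, 0.079], [0.278, 0.306, 0.111]]
 normal [ 0.822 -0.542  0.173] [0.0083 0.0273 0.028 ] ext [np.float64(0.053), np.float64(0.122), np.float64(0.094)]
side [382 146  56  25 503] (501, 3) [[0.229, 0.23, 0.039], [0.252, 0.258, 0.094], [0.436, 0.313, 0.155]]
 normal [ 0.82  -0.573  0.006] [0.0022 0.0159 0.0271] ext [np.float64(0.01), np.float64(0.066), np.float64(0.11)]
```

View pics/crop1.png

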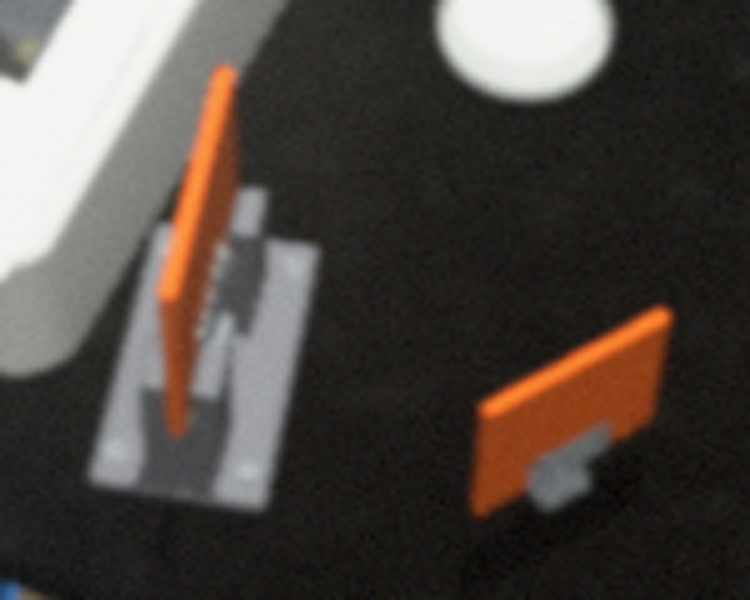

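View pics/crop2.png

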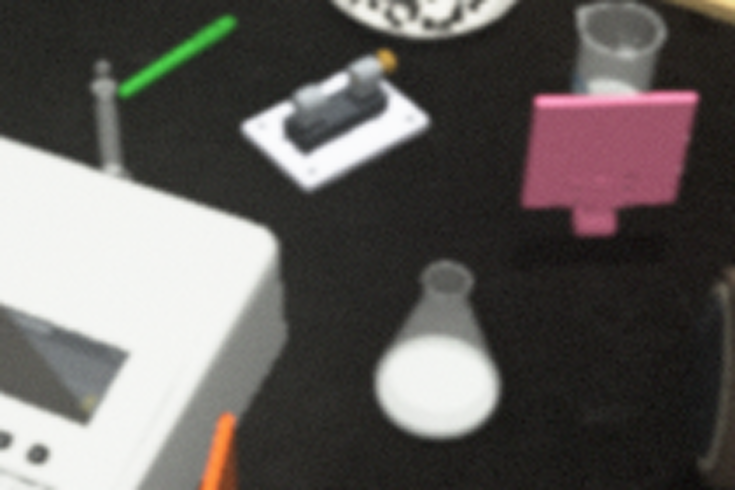

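View pics/crop3.png

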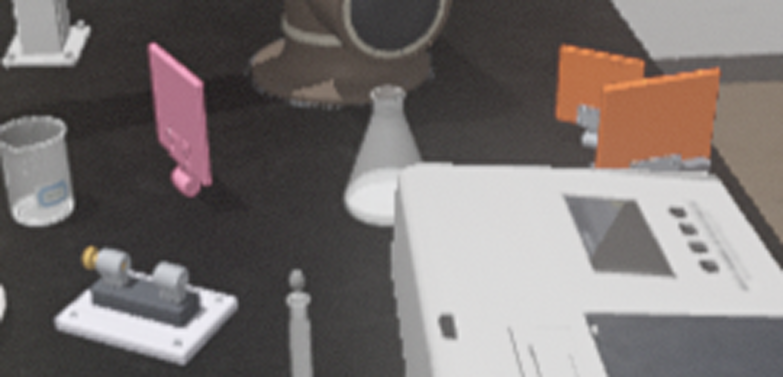

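The stand's panel (crop1 left, about 120 mm long) is the larger of the two orange ones and sits in the grey stand. The loose one at scene (364,338) is smaller (about 94–100 mm). So the panel at scene (290,305) is the shield. Next I'll fit the shield, jamb and surroundings.

```bash
python3 - <<'E'
from h import *
Ws={};
for n in ["scene","side"]:
    z=np.load(n+"0.npz");p,d=z["p"],z["d"];W=cloud(n,d);Ws[n]=(p,W)
    m=mask(p,3,16,150,100)&(abs(W[...,0]-.43)<.07)&(W[...,2]>.05)&(abs(W[...,1]-.26)<.12)
    Q=W[m];c=np.median(Q,0)
    w,V=np.linalg.eigh(np.cov(Q.T));nn=V[:,0]
    print(n,len(Q),c.round(4),nn.round(3),np.sqrt(w).round(4))
    # top edge
    T=Q[Q[:,2]>np.percentile(Q[:,2],99)-.012]; 
    cnt,sz,a=cv2.minAreaRect((T[:,:2]*1000).astype(np.float32)); print(' top',cnt,sz,a,'zmax',np.percentile(Q[:,2],[90,95,99]))
    # jamb: points
    hsv=cv2.cvtColor(p,cv2.COLOR_RGB2HSV)
    c=(0.45,-0.12)
    Z=W[...,2]
    box=(slice(160,212),slice(292,360)) if n=="scene" else (slice(212,256),slice(205,278))
    B=W[box].reshape(-1,3);B=B[np.isfinite(B[:,0])]
    for lo,hi in [(.006,.02),(.026,.036),(.045,.075)]:
        q=B[(B[:,2]>lo)&(B[:,2]<hi)]
        cnt,sz,a=cv2.minAreaRect((q[:,:2]*1000).astype(np.float32)); print(' jamb',lo,len(q),np.round(cnt,1),np.round(sz,1),round(a,1),'zmed',np.median(q[:,2]).round(4))
    for nm,b in dict(flask=(slice(225,278),slice(335,375)),cyl=(slice(166,200),slice(254,266)),beak=(slice(150,180),slice(392,422)),inst=(slice(180,320),slice(130,310)),pink=(slice(178,216),slice(382,430))).items():
        if n=="scene":
            q=W[b].reshape(-1,3);q=q[q[:,2]>.02];print(nm,np.percentile(q,[2,50,98],axis=0).round(3).tolist())
p,W=Ws["scene"]
# instrument near edge: points within stand y range
q=W.reshape(-1,3);q=q[(q[:,1]>.15)&(q[:,1]<.38)&(q[:,0]>.44)&(q[:,0]<.6)&(q[:,2]>.03)]
for z in (.03,.05,.07,.09,.11): 
    r=q[(q[:,2]>z)&(q[:,2]<z+.02)]; print(z,len(r), r[:,0].min() if len(r) else 0, r[np.argmin(r[:,0])] if len(r) else 0)
E
```

```text
scene 446 [0.4131 0.2955 0.1421] [ 0.97   0.241 -0.023] [0.0023 0.0242 0.0386]
 top (418.9922180175781, 281.0047607421875) (8.823079109191895, 117.85862731933594) 14.617490768432617 zmax [0.15630433 0.15716229 0.15853975]
 jamb 0.006 638 [ 541.9 -196.9] [203.6 217.6] 26.0 zmed 0.0121
 jamb 0.026 200 [ 539.5 -186.4] [94.4 38.3] 61.6 zmed 0.0308
 jamb 0.045 155 [ 536.9 -193.7] [98.2 24.6] 62.7 zmed 0.0565
flask [[0.321, 0.018, 0.021], [0.355, 0.053, 0.061], [0.393, 0.075, 0.124]]
cyl [[0.641, -0.06, 0.024], [0.676, -0.052, 0.077], [0.687, 0.036, 0.131]]
beak [[0.282, -0.348, 0.034], [0.34, -0.298, 0.072], [0.373, -0.161, 0.145]]
inst [[0.419, 0.041, 0.028], [0.645, 0.207, 0.099], [0.956, 0.324, 0.118]]
pink [[0.256, -0.196, 0.028], [0.307, -0.168, 0.093], [0.357, -0.143, 0.144]]
side 119 [0.4285 0.2596 0.1529] [0.97  0.241 0.007] [0.0021 0.0102 0.0364]
 top (423.8721618652344, 279.4875793457031) (8.881521224975586, 115.87107849121094) 13.495865821838379 zmax [0.15557943 0.15597688 0.15670895]
 jamb 0.006 733 [ 542.2 -188.2] [130.8  93.1] 62.3 zmed 0.0124
 jamb 0.026 271 [ 543.3 -188.5] [93.1 37.8] 61.5 zmed 0.0312
 jamb 0.045 201 [ 540.5 -195.3] [97.3 21.5] 62.9 zmed 0.0557
0.03 465 0.4753936673041769 [0.47539367 0.26506371 0.0360332 ]
0.05 489 0.47667416762162823 [0.47667417 0.17843434 0.06872855]
0.07 1325 0.4782027067084478 [0.47820271 0.1590606  0.07612986]
0.09 2417 0.4795506983766185 [0.4795507  0.16580382 0.09445808]
0.11 4 0.5232374992001769 [0.5232375  0.156767   0.11005931]
```

```bash
cat >> h.py <<'E'
from scipy.spatial.transform import Rotation as Ro
def RT(s): q=s["orientation"]; return Ro.from_quat([q[1],q[2],q[3],q[0]])
def tgtR(ang): # tool y down, tool z horizontal at world angle ang (deg)
    a=np.radians(ang); z=np.array([np.cos(a),np.sin(a),0]);y=np.array([0,0,-1.]);x=np.cross(y,z)
    return Ro.from_matrix(np.stack([x,y,z],1))
def plan(pos,ang,n=None,maxmm=40,maxdeg=6.5):
    s=state();R=RT(s);p=s["position"];G=tgtR(ang)
    dl=np.array(pos)-p; rv=(R.inv()*G).as_rotvec(degrees=True)
    k=n or max(1,int(np.ceil(max(np.linalg.norm(dl)*1000/maxmm,np.linalg.norm(rv)/maxdeg))))
    print("clock",round(s["clock"],2),"pos",p.round(4),"zang",np.degrees(np.arctan2(*R.as_matrix()[1::-1,2])).round(2),"down",R.as_matrix()[:,1].round(3),"n",k,"dl",(dl*1000).round(1),"rv",rv.round(2),"tool",(R.inv().apply(dl)*1000).round(1),"q",s["joint_pos"].round(2))
    for i in range(k):
        Ri=R*Ro.from_rotvec(rv*i/k,degrees=True)
        print((Ri.inv().apply(dl)/k*1000).round(1).tolist(),(rv/k).round(2).tolist())
E
python3 - <<'E'
from h import *
for a in (14,194):plan([.421,.280,.25],a,n=1)
plan([.421,.280,.25],194,maxmm=34)
W=np.concatenate([cloud(n,np.load(n+"0.npz")["d"]).reshape(-1,3) for n in("scene","side")]);W=W[np.isfinite(W[:,0])]
for x0,y0,x1,y1 in [(.16,-.5,.42,.28)]:
  d=np.array([x1-x0,y1-y0]);L=np.linalg.norm(d);u=d/L;r=W[:,:2]-[x0,y0];t=r@u;o=abs(r@[-u[1],u[0]])
  for a in np.arange(-.05,L+.05,.1):
    m=(t>a)&(t<a+.1)&(o<.1)&(W[:,2]<.6);print(round(a,2),m.sum(),W[m,2].max().round(3) if m.any() else None)
p,d=grab_frame("wrist");cv2.imwrite("pics/wrist0.png",p[...,::-1]);c=calibration("wrist");s=state()
R=RT(s).as_matrix();print("cam in tool",(R.T@(c["T"][:3,3]-s["position"])).round(3),(R.T@c["T"][:3,:3]).round(3).tolist())
E
```

```text
clock 0.7 pos [ 0.1625 -0.4992  0.2483] zang -71.97 down [ 0. -0. -1.] n 1 dl [258.5 779.2   1.7] rv [ -0.   -85.97   0.  ] tool [-487.    -1.7 -660.9] q [-1.26  0.13 -0.04  1.41 -0.    1.57]
[-487.0, -1.7, -660.9] [-0.0, -85.97, 0.0]
clock 0.7 pos [ 0.1625 -0.4992  0.2483] zang -71.97 down [ 0. -0. -1.] n 1 dl [258.5 779.2   1.7] rv [-0.   94.03 -0.  ] tool [-487.    -1.7 -660.9] q [-1.26  0.13 -0.04  1.41 -0.    1.57]
[-487.0, -1.7, -660.9] [-0.0, 94.03, -0.0]
clock 0.7 pos [ 0.1625 -0.4992  0.2483] zang -71.97 down [ 0. -0. -1.] n 25 dl [258.5 779.2   1.7] rv [-0.   94.03 -0.  ] tool [-487.    -1.7 -660.9] q [-1.26  0.13 -0.04  1.41 -0.    1.57]
[-19.5, -0.1, -26.4] [-0.0, 3.76, -0.0]
[-17.7, -0.1, -27.7] [-0.0, 3.76, -0.0]
[-15.9, -0.1, -28.8] [-0.0, 3.76, -0.0]
[-13.9, -0.1, -29.7] [-0.0, 3.76, -0.0]
[-11.9, -0.1, -30.6] [-0.0, 3.76, -0.0]
[-9.9, -0.1, -31.3] [-0.0, 3.76, -0.0]
[-7.8, -0.1, -31.9] [-0.0, 3.76, -0.0]
[-5.7, -0.1, -32.3] [-0.0, 3.76, -0.0]
[-3.6, -0.1, -32.6] [-0.0, 3.76, -0.0]
[-1.5, -0.1, -32.8] [-0.0, 3.76, -0.0]
[0.7, -0.1, -32.8] [-0.0, 3.76, -0.0]
[2.9, -0.1, -32.7] [-0.0, 3.76, -0.0]
[5.0, -0.1, -32.5] [-0.0, 3.76, -0.0]
[7.1, -0.1, -32.1] [-0.0, 3.76, -0.0]
[9.2, -0.1, -31.5] [-0.0, 3.76, -0.0]
[11.3, -0.1, -30.9] [-0.0, 3.76, -0.0]
[13.2, -0.1, -30.0] [-0.0, 3.76, -0.0]
[15.2, -0.1, -29.1] [-0.0, 3.76, -0.0]
[17.1, -0.1, -28.1] [-0.0, 3.76, -0.0]
[18.9, -0.1, -26.9] [-0.0, 3.76, -0.0]
[20.6, -0.1, -25.6] [-0.0, 3.76, -0.0]
[22.2, -0.1, -24.2] [-0.0, 3.76, -0.0]
[23.8, -0.1, -22.7] [-0.0, 3.76, -0.0]
[25.2, -0.1, -21.1] [-0.0, 3.76, -0.0]
[26.5, -0.1, -19.4] [-0.0, 3.76, -0.0]
-0.05 4555 0.534
0.05 1750 0.532
0.15 2824 0.468
0.25 2346 0.148
0.35 4147 0.146
0.45 2585 0.076
0.55 3917 0.129
0.65 2844 0.107
0.75 4838 0.159
0.85 5186 0.158
cam in tool [-0.084 -0.126  0.002] [[0.0, 0.945, 0.328], [-0.0, -0.328, 0.945], [1.0, -0.0, 0.0]]
```

View pics/wrist0.png

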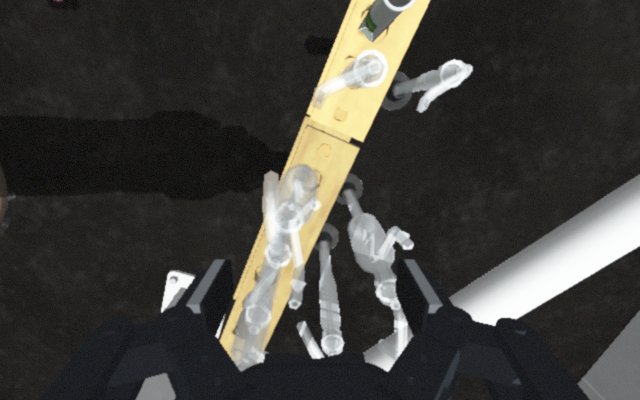

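Wrist view: the rack and tubes lie beneath the open fingers (fingers at about (210,290) and (430,290)). I'll check their heights before moving.

```bash
python3 - <<'E'
from h import *
p,d=grab_frame("wrist");W=cloud("wrist",d);np.set_printoptions(linewidth=200)
Z=W[...,2]
for v in range(20,400,40): print(v,[round(float(Z[v,u]),2) for u in range(20,640,40)])
# heightmap from scene beyond robot
Ws=cloud("scene",np.load("scene0.npz")["d"]).reshape(-1,3)
Wa=cloud("side",np.load("side0.npz")["d"]).reshape(-1,3);A=np.concatenate([Ws,Wa,W.reshape(-1,3)]);A=A[np.isfinite(A[:,0])]
print("rows y from .4 to -.7; cols x .1..0.9")
for y in np.arange(.35,-.7,-.07):
    print(round(y,2),[int(1000*A[m,2].max()) if (m:=(abs(A[:,1]-y)<.035)&(abs(A[:,0]-x)<.035)).any() else -1 for x in np.arange(.1,.9,.07)])
E
```

```text
20 [0.0, -0.0, 0.0, -0.0, 0.0, 0.0, 0.0, 0.0, -0.0, 0.16, -0.0, -0.0, -0.0, 0.0, -0.0, 0.0]
60 [0.0, -0.0, 0.0, 0.0, 0.0, 0.0, 0.0, 0.0, 0.12, 0.22, 0.0, 0.16, 0.0, -0.0, 0.0, 0.0]
100 [0.0, 0.0, -0.0, 0.0, -0.0, 0.0, 0.0, -0.0, 0.12, 0.12, 0.18, 0.0, 0.0, 0.0, -0.0, -0.0]
140 [-0.0, 0.0, -0.0, 0.0, 0.0, 0.0, 0.0, 0.12, 0.12, -0.0, 0.0, -0.0, 0.0, 0.0, -0.0, 0.0]
180 [0.0, 0.0, -0.0, 0.0, -0.0, -0.0, 0.0, 0.2, 0.12, 0.0, -0.0, 0.0, 0.0, 0.0, -0.0, 0.0]
220 [0.0, -0.0, 0.0, 0.0, -0.0, -0.0, -0.0, 0.24, 0.0, 0.0, 0.0, 0.0, 0.0, 0.0, 0.03, 0.06]
260 [0.0, 0.0, 0.0, -0.0, 0.0, 0.25, 0.12, 0.23, -0.0, 0.2, 0.0, 0.0, -0.0, 0.05, 0.06, 0.0]
300 [0.0, 0.0, 0.0, 0.0, 0.28, 0.26, 0.21, 0.26, -0.0, 0.22, 0.28, 0.04, 0.06, 0.07, -0.0, 0.0]
340 [0.0, -0.0, 0.3, 0.3, 0.3, 0.12, 0.2, -0.0, 0.2, 0.23, 0.31, 0.3, 0.3, 0.3, -0.0, -0.41]
380 [-0.0, 0.32, 0.31, 0.3, 0.31, 0.32, 0.32, 0.31, 0.31, 0.31, 0.32, 0.0, 0.3, 0.32, -0.42, -0.34]
rows y from .4 to -.7; cols x .1..0.9
0.35 [5, 6, 6, 6, 158, 152, 94, 88, 93, 96, 98, 92]
0.28 [7, 7, 113, 109, 158, 159, 102, 99, 104, 106, 106, 103]
0.21 [6, 8, 113, 7, 69, 159, 108, 106, 107, 111, 113, 109]
0.14 [193, 191, 6, 7, 8, 108, 115, 114, 115, 115, 116, 112]
0.07 [688, 711, 6, 102, 127, 111, 119, 120, 119, 121, 119, 118]
-0.0 [719, 717, 694, 102, 128, 6, 115, 114, 115, 115, 115, 113]
-0.07 [172, 519, 7, 6, 6, 6, 5, 9, 134, 6, 6, 6]
-0.14 [3, 4, 7, 146, 144, 9, 66, 63, 7, 15, 7, 7]
-0.21 [4, 5, 145, 147, 5, 18, 65, 55, 16, 16, 9, 6]
-0.28 [4, 3, 6, 94, 93, 465, 24, 24, 440, 72, 469, 8]
-0.35 [464, 465, 468, 467, 467, 467, 468, 468, 468, 467, 468, 465]
-0.42 [306, 531, 9, 6, 6, 25, 26, 26, 110, 110, 110, 95]
-0.49 [302, 533, 534, 257, 251, 162, 123, 121, 120, 3, 4, 4]
-0.56 [249, 533, 534, 243, 122, 125, 121, 120, 120, 9, 9, 8]
-0.63 [2, 3, 5, 6, 7, 8, 7, 9, 7, 8, 8, 7]
```

Important: there is a beam at y about −0.33, with its top at z about 0.467, between the start pose and the work area. I'll look at its section and the arm's geometry.

```bash
python3 - <<'E'
from h import *
W={n:cloud(n,np.load(n+"0.npz")["d"]) for n in("scene","side")}
W["wrist"]=cloud("wrist",grab_frame("wrist")[1])
for n in W:
  A=W[n].reshape(-1,3);A=A[np.isfinite(A[:,0])]
  for x in (.1,.2,.3,.4,.5,.6):
    m=(abs(A[:,0]-x)<.05)&(A[:,1]>-.45)&(A[:,1]<-.2)&(A[:,2]>.2)&(A[:,2]<.5);q=A[m]
    if len(q)>3: print(n,x,len(q),'y',np.percentile(q[:,1],[1,99]).round(3),'z',np.percentile(q[:,2],[1,50,99]).round(3))
# robot pts beyond beam
for n in W:
  A=W[n].reshape(-1,3);A=A[np.isfinite(A[:,0])]
  for y in np.arange(-.6,.15,.06):
    m=(abs(A[:,1]-y)<.03)&(A[:,2]>.48)&(A[:,2]<1.2)&(A[:,0]<.4)&(A[:,0]>-.2);q=A[m]
    if len(q)>3: print(n,'y',round(y,2),len(q),'x',np.percentile(q[:,0],[1,99]).round(3),'z',np.percentile(q[:,2],[1,99]).round(3))
p=np.load("scene0.npz")["p"]
E
```

```text
scene 0.1 357 y [-0.328 -0.317] z [0.418 0.442 0.465]
scene 0.2 313 y [-0.341 -0.318] z [0.418 0.443 0.467]
scene 0.3 975 y [-0.343 -0.317] z [0.418 0.448 0.467]
scene 0.4 911 y [-0.344 -0.317] z [0.418 0.448 0.467]
scene 0.5 846 y [-0.343 -0.317] z [0.419 0.448 0.467]
scene 0.6 798 y [-0.344 -0.317] z [0.418 0.448 0.467]
side 0.1 187 y [-0.448 -0.319] z [0.263 0.441 0.465]
side 0.2 348 y [-0.45  -0.319] z [0.253 0.426 0.497]
side 0.3 245 y [-0.341 -0.319] z [0.419 0.447 0.465]
side 0.4 315 y [-0.34  -0.319] z [0.419 0.447 0.465]
side 0.5 437 y [-0.341 -0.32 ] z [0.419 0.447 0.465]
side 0.6 597 y [-0.34 -0.32] z [0.419 0.447 0.465]
wrist 0.1 1955 y [-0.45  -0.436] z [0.289 0.3   0.307]
wrist 0.2 5476 y [-0.45  -0.428] z [0.258 0.305 0.321]
scene y -0.36 4 x [-0.102 -0.096] z [0.48  0.482]
scene y -0.06 308 x [-0.044  0.024] z [0.621 0.721]
scene y -0.0 9943 x [-0.027  0.202] z [0.494 0.718]
scene y 0.06 3690 x [0.109 0.184] z [0.482 0.71 ]
side y -0.54 209 x [0.18  0.218] z [0.481 0.534]
side y -0.48 556 x [0.163 0.211] z [0.481 0.533]
side y -0.42 172 x [-0.075  0.195] z [0.482 0.531]
side y -0.36 185 x [-0.143 -0.063] z [0.481 0.514]
side y -0.06 93 x [0.143 0.174] z [0.481 0.52 ]
side y -0.0 357 x [0.167 0.184] z [0.48 0.52]
side y 0.06 64 x [0.139 0.169] z [0.48  0.518]
```

Beam section: y −0.317 to −0.344, z 0.418 to 0.467. The hand has to go up and over it. I'll raise first and watch the joints.

Request:
{"method": "jog_arm", "body": {
  "rows": [
    [[0,-40,0,0,0,0,0.5],[0,-40,0,0,0,0,0.5],[0,-40,0,0,0,0,0.5]]
  ]
}}

```text
clock: 1.1
position: [0.1607, -0.4934, 0.3584]
orientation: [0.109, -0.112, 0.708, -0.689]
contact_force: [0.8, -2.5, 0.5]
opening: 0.0518
```

```bash
python3 - <<'E'
from h import *
s=state();print(s["position"],s["joint_pos"].round(4),s["contact_force"].round(1))
E
```

```text
[ 0.16068226 -0.49344809  0.35835313] [-1.256   0.1649  0.2488  1.6813 -0.      1.5708] [ 0.8 -2.5  0.5]
```

Request:
{"method": "jog_arm", "body": {
  "rows": [
    [[0,-40,0,0,0,0,0.5],[0,-40,0,0,0,0,0.5],[0,-30,0,0,0,0,0.5]]
  ]
}}

```text
clock: 1.35
position: [0.1609, -0.4941, 0.4744]
orientation: [0.109, -0.112, 0.707, -0.689]
contact_force: [0.3, -1.3, 0.7]
opening: 0.0423
```

```bash
python3 - <<'E'
from h import *
from scipy.optimize import least_squares
s=state();print(s["position"],s["joint_pos"].round(4),s["contact_force"].round(1))
p,d=grab_frame("side");cv2.imwrite("pics/side1.png",p[...,::-1])
p,d=grab_frame("scene");cv2.imwrite("pics/scene1.png",p[...,::-1])
E
```

```text
[ 0.16088383 -0.49414619  0.47438014] [-1.256   0.2741  0.6655  1.9878  0.      1.5708] [ 0.3 -1.3  0.7]
```

```bash
python3 - <<'E'
from h import *
from scipy.optimize import least_squares
D=[(.1264,-.0406,1.4054,.5248,.2480),(.1649,.2488,1.6813,np.hypot(.16068,.49345),.35835),(.2741,.6655,1.9878,np.hypot(.16088,.49415),.47438)]
def f(x,a=0):
    L1,L2,h,Lt=x;o=[]
    for j2,j3,j4,r,z in D:
        ph=j2-j3;t=ph+j4
        o+=[L1*np.sin(j2)+L2*np.cos(ph)+Lt*np.cos(t)-r,h+L1*np.cos(j2)-L2*np.sin(ph)-Lt*np.sin(t)-z]
    return o
s=least_squares(f,[.4,.45,.2,.25]);print(s.x,s.fun)
E
```

```text
[0.45602224 0.47049355 1.06719837 1.20120333] [-0.00529051 -0.00782697 -0.00720814 -0.0026656   0.00791811  0.01049256]
```

View pics/side1.png

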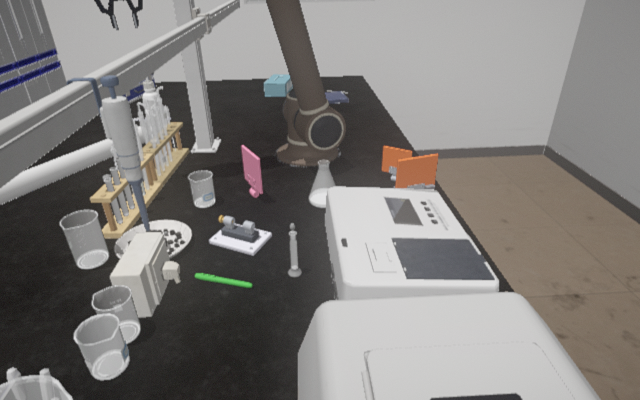

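View pics/scene1.png

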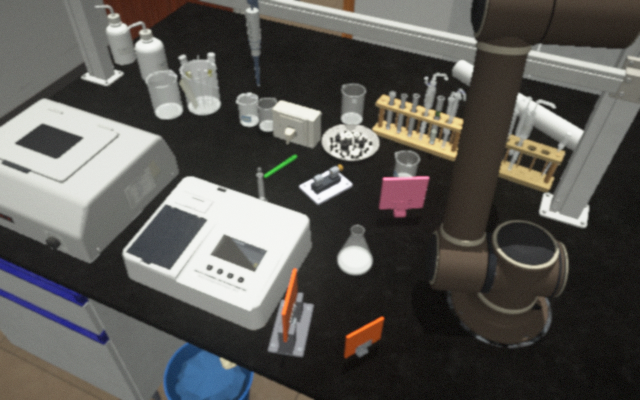

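Request:
{"method": "jog_arm", "body": {
  "rows": [
    [[0,-18,0,6,0,0,0.45],[0,-18,2,6,0,0,0.45],[0,-18,4,6,0,0,0.45],[0,-17,6,6,0,0,0.45],[0,-16,7,6,0,0,0.45],[0,-9,5,0,0,0,0.45]]
  ]
}}

```text
clock: 1.95
position: [0.1641, -0.5041, 0.5699]
orientation: [-0.135, 0.079, -0.499, 0.852]
contact_force: [-1.1, 0.5, 0.9]
opening: 0.038
```

```bash
python3 - <<'E'
from h import *
s=state();print(s["position"],np.hypot(*s["position"][:2]),s["joint_pos"].round(3),RT(s).as_matrix().round(3).tolist())
p,d=grab_frame("wrist");cv2.imwrite("pics/wrist1.png",p[...,::-1])
E
```

```text
[ 0.16414235 -0.50410922  0.56991126] 0.5301592393620169 [-1.256 -0.093  0.36   1.512  0.     1.571] [[-0.951, 0.152, 0.27], [-0.31, -0.466, -0.829], [-0.0, -0.872, 0.49]]
```

View pics/wrist1.png

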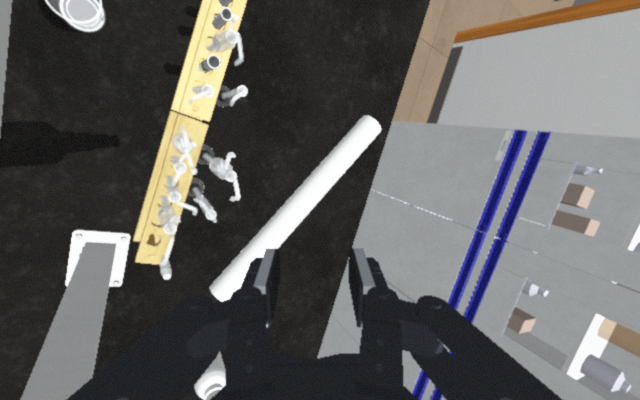

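Request:
{"method": "jog_arm", "body": {
  "rows": [
    [[-40,0,0,0,-3.8,2.2,0.45],[-40,0,0,0,-3.8,2.2,0.45],[-40,0,0,0,-3.8,2.2,0.45],[-40,0,0,0,-3.8,2.2,0.45]]
  ]
}}

```text
clock: 2.33
position: [0.3083, -0.4383, 0.5697]
orientation: [-0.263, 0.153, -0.483, 0.821]
contact_force: [0.2, 0.4, -0.6]
opening: 0.0383
```

```bash
python3 - <<'E'
from h import *
s=state();print(s["position"],np.hypot(*s["position"][:2]),s["joint_pos"].round(3),RT(s).as_matrix().round(3).tolist(),s["contact_force"])
E
```

```text
[ 0.30831509 -0.4383458   0.5697226 ] 0.5359153260020465 [-0.962 -0.08   0.373  1.516  0.007  1.563] [[-0.814, 0.284, 0.506], [-0.581, -0.395, -0.712], [-0.003, -0.874, 0.487]] [ 0.22913799  0.3882141  -0.59236746]
```

Good. Continuing the swing over the beam.

Request:
{"method": "jog_arm", "body": {
  "rows": [
    [[-40,0,-1,0,-3.8,2.2,0.45],[-40,0,-1,0,-3.8,2.2,0.45],[-40,0,-1,0,-3.8,2.2,0.45],[-40,0,-1,0,-3.8,2.2,0.45],[-40,0,-1,0,-3.8,2.2,0.45],[-40,0,-1,0,-3.8,2.2,0.45],[-40,0,-1,0,-3.8,2.2,0.45],[-40,0,-1,0,-3.8,2.2,0.45],[-40,0,-1,0,-3.8,2.2,0.45],[-40,0,-1,0,-3.8,2.2,0.45],[-40,0,-1,0,-3.8,2.2,0.45],[-40,0,-1,0,-3.8,2.2,0.45]]
  ]
}}

```text
clock: 3.33
position: [0.5432, -0.0177, 0.5486]
orientation: [0.615, -0.358, 0.372, -0.595]
contact_force: [0.3, -1.1, 0.1]
opening: 0.0387
```

```bash
python3 - <<'E'
from h import *
s=state();print(np.hypot(*s["position"][:2]),s["joint_pos"].round(3),RT(s).as_matrix().round(3).tolist(),s["contact_force"])
plan([.421,.280,.40],14)
p,d=grab_frame("wrist");cv2.imwrite("pics/wrist2.png",p[...,::-1])
E
```

```text
0.5435315245390836 [-0.066 -0.069  0.34   1.498  0.064  1.515] [[0.013, 0.466, 0.885], [-0.999, 0.034, -0.003], [-0.031, -0.884, 0.466]] [ 0.33249158 -1.10252297  0.08036235]
clock 3.33 pos [ 0.5432 -0.0177  0.5486] zang -0.17 down [ 0.466  0.034 -0.884] n 9 dl [-122.2  297.7 -148.6] rv [-27.85 -13.4    1.46] tool [-294.5   84.6 -178.1] q [-0.07 -0.07  0.34  1.5   0.06  1.52]
[-32.7, 9.4, -19.8] [-3.09, -1.49, 0.16]
[-33.2, 10.5, -18.4] [-3.09, -1.49, 0.16]
[-33.6, 11.6, -16.9] [-3.09, -1.49, 0.16]
[-34.0, 12.5, -15.4] [-3.09, -1.49, 0.16]
[-34.4, 13.4, -13.8] [-3.09, -1.49, 0.16]
[-34.7, 14.2, -12.2] [-3.09, -1.49, 0.16]
[-34.9, 14.9, -10.5] [-3.09, -1.49, 0.16]
[-35.1, 15.6, -8.7] [-3.09, -1.49, 0.16]
[-35.3, 16.1, -7.0] [-3.09, -1.49, 0.16]
```

View pics/wrist2.png

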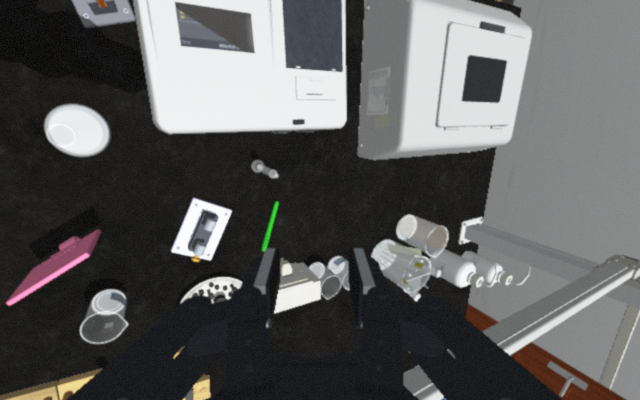

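The wrist view shows the jamb at (202,230), the flask at (77,130) and the stand at (105,10). The beam is crossed. Moving above the stand.

Request:
{"method": "jog_arm", "body": {
  "rows": [
    [[-33,9,-20,-3.1,-1.5,0.2,0.45],[-33,10,-18,-3.1,-1.5,0.2,0.45],[-34,12,-17,-3.1,-1.5,0.2,0.45],[-34,12,-15,-3.1,-1.5,0.2,0.45],[-34,13,-14,-3.1,-1.5,0.2,0.45],[-35,14,-12,-3.1,-1.5,0.2,0.45],[-35,15,-10,-3.1,-1.5,0.2,0.45],[-35,16,-9,-3.1,-1.5,0.2,0.45],[-35,16,-7,-3.1,-1.5,0.2,0.45]]
  ]
}}

```text
clock: 4.13
position: [0.4142, 0.2902, 0.3936]
orientation: [-0.554, 0.568, -0.437, 0.423]
contact_force: [0.7, 0.9, 0.2]
opening: 0.0383
```

```bash
python3 - <<'E'
from h import *
plan([.421,.280,.28],14)
p,d=grab_frame("wrist");cv2.imwrite("pics/wrist3.png",p[...,::-1])
E
```

```text
clock 4.13 pos [0.4142 0.2902 0.3936] zang 15.04 down [-0.028 -0.005 -1.   ] n 3 dl [   6.8  -10.2 -113.6] rv [ 1.63  1.03 -0.14] tool [ 11.9 113.5   7.2] q [0.6  0.16 0.32 1.76 0.01 1.91]
[4.0, 37.8, 2.4] [0.54, 0.34, -0.05]
[3.9, 37.8, 2.1] [0.54, 0.34, -0.05]
[3.9, 37.9, 1.7] [0.54, 0.34, -0.05]
```

View pics/wrist3.png

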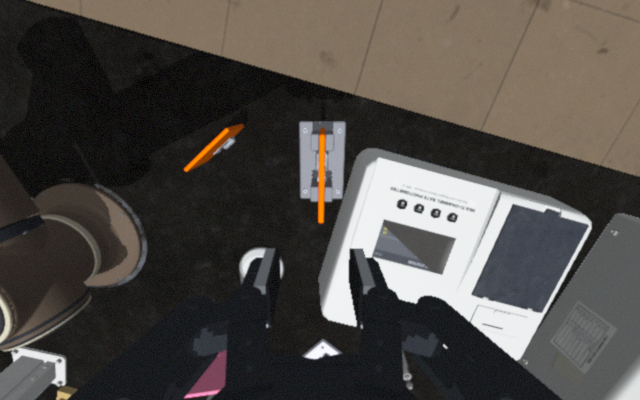

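Wrist view: the shield's edge runs vertically from (322,130) to (321,222) between the finger lines. The loose orange one is at (213,147). I'll refine the shield pose from this view, after descending.

Request:
{"method": "jog_arm", "body": {
  "rows": [
    [[4,38,2,0.5,0.3,0,0.45],[4,38,2,0.5,0.3,0,0.45],[4,38,2,0.5,0.3,0,0.45]]
  ]
}}

```text
clock: 4.43
position: [0.4195, 0.2909, 0.2741]
orientation: [-0.558, 0.564, -0.435, 0.427]
contact_force: [1.5, -0.3, -0.7]
opening: 0.0382
```

```bash
python3 - <<'E'
from h import *
c=calibration("wrist");p,d=grab_frame("wrist");cv2.imwrite("pics/wrist4.png",p[...,::-1])
W=cloud("wrist",d,c)
m=mask(p,3,16,150,100)&(np.hypot(W[...,0]-.42,W[...,1]-.28)<.09)&(W[...,2]>.05)
Q=W[m];print(len(Q))
z=np.percentile(Q[:,2],[50,90,99]);T=Q[Q[:,2]>z[2]-.01]
print(z,cv2.minAreaRect((T[:,:2]*1000).astype(np.float32)),T.mean(0))
w,V=np.linalg.eigh(np.cov(T[:,:2].T));print(np.degrees(np.arctan2(V[1,0],V[0,0]))%180)
for lo in np.arange(.05,.16,.02):
  q=Q[(Q[:,2]>lo)&(Q[:,2]<lo+.02)]
  if len(q)>5: print(lo.round(2),len(q),(q[:,:2]@[.97,.241]).mean().round(4))
plan([.421,.280,.132],14)
E
```

```text
805
[0.15489914 0.15588497 0.15659672] ((419.9527893066406, 278.1422119140625), (6.949296951293945, 119.0608901977539), 14.580738067626953) [0.41713402 0.28790427 0.15488185]
14.524057763301101
0.05 9 0.4741
0.07 27 0.4762
0.09 16 0.4741
0.11 21 0.4738
0.13 24 0.4739
0.15 708 0.474
clock 4.48 pos [0.4145 0.2866 0.2618] zang 14.85 down [-0.031 -0.011 -0.999] n 4 dl [   6.5   -6.6 -129.8] rv [1.88 0.85 0.2 ] tool [  7.7 129.6   8.9] q [ 0.6   0.11 -0.03  1.46  0.01  1.91]
[1.9, 32.4, 2.2] [0.47, 0.21, 0.05]
[1.9, 32.4, 2.0] [0.47, 0.21, 0.05]
[2.0, 32.4, 1.7] [0.47, 0.21, 0.05]
[2.0, 32.4, 1.4] [0.47, 0.21, 0.05]
```

View pics/wrist4.png

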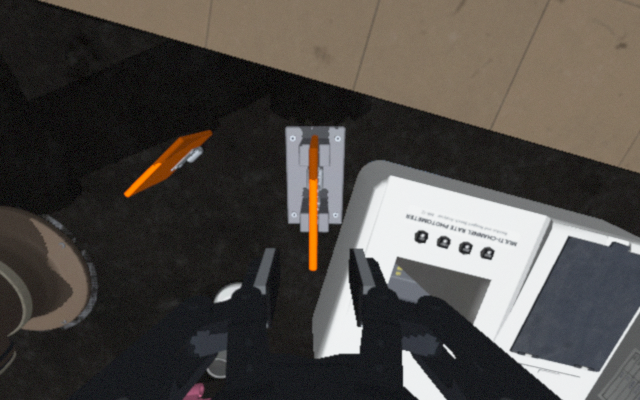

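Shield top centre estimates are wrist (0.420,0.278), scene (0.419,0.281) and side (0.424,0.279), yaw 14.5°. They agree, so I'll descend in two steps.

Request:
{"method": "jog_arm", "body": {
  "rows": [
    [[3,28,3,0.9,0.2,0,0.5],[3,28,3,0.9,0.2,0,0.5],[2,5,2,0,0,0,0.5],[0,0,0,0,0,0,0.5]]
  ]
}}

```text
clock: 4.82
position: [0.4189, 0.2772, 0.1931]
orientation: [-0.552, 0.566, -0.435, 0.432]
contact_force: [0.5, -0.2, 0.1]
opening: 0.0426
```

```bash
python3 - <<'E'
from h import *
plan([.4205,.2795,.130],14.5)
E
```

```text
clock 4.82 pos [0.4189 0.2772 0.1931] zang 14.44 down [-0.016 -0.014 -1.   ] n 2 dl [  1.6   2.3 -63.1] rv [ 1.06 -0.06  0.54] tool [-2.4 63.   3.3] q [ 0.59  0.1  -0.18  1.3  -0.    1.9 ]
[-1.2, 31.5, 1.7] [0.53, -0.03, 0.27]
[-1.1, 31.5, 1.4] [0.53, -0.03, 0.27]
```

Request:
{"method": "jog_arm", "body": {
  "rows": [
    [[-1,20,1,0.5,0,0.3,0.5],[-1,20,1,0.5,0,0.2,0.5],[0,14,0,0,0,0,0.5],[0,6,0,0,0,0,0.5],[0,0,0,0,0,0,0.5]]
  ]
}}

```text
clock: 5.23
position: [0.4266, 0.2832, 0.142]
orientation: [0.562, -0.555, 0.433, -0.434]
contact_force: [-0.3, -0.3, 1.1]
opening: 0.0429
```

```bash
python3 - <<'E'
from h import *
plan([.4205,.2795,.130],14.5);s=state();print(s["contact_force"])
p,d=grab_frame("wrist");cv2.imwrite("pics/wrist5.png",p[...,::-1])
p,d=grab_frame("scene");cv2.imwrite("pics/scene5.png",cv2.resize(p[150:360,200:420],None,fx=3,fy=2.8)[...,::-1])
E
```

```text
clock 5.23 pos [0.4266 0.2832 0.142 ] zang 14.36 down [ 0.007  0.006 -1.   ] n 1 dl [ -6.1  -3.7 -12. ] rv [-0.49 -0.14 -0.22] tool [ 2.1 11.9 -6.9] q [ 0.59  0.12 -0.28  1.16  0.    1.91]
[2.1, 11.9, -6.9] [-0.49, -0.14, -0.22]
[-0.28237927 -0.25456017  1.06684253]
```

View pics/wrist5.png

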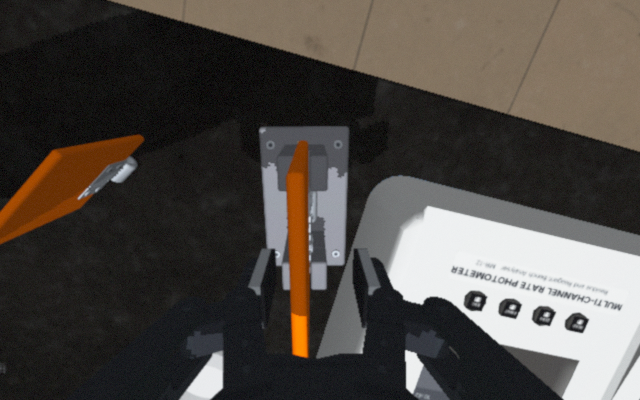

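View pics/scene5.png

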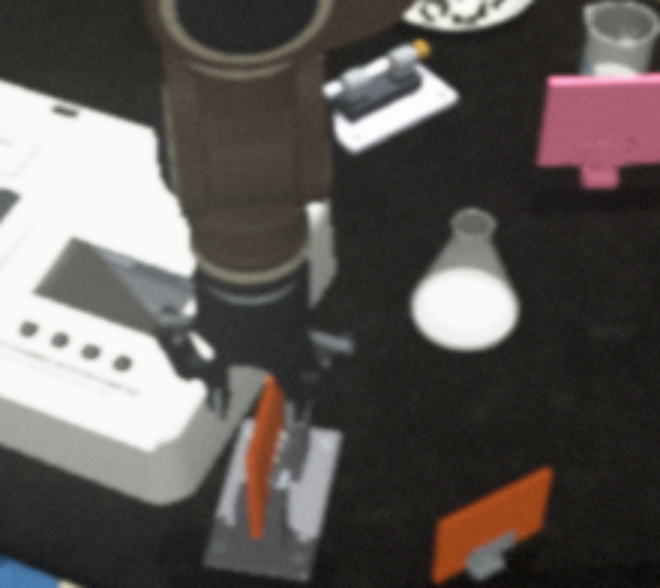

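The shield sits in the jaws at wrist column 300, while the jaw centre is at 312. That matches the 7 mm offset computed. Correcting and settling.

Request:
{"method": "jog_arm", "body": {
  "rows": [
    [[1,6,-4,-0.3,0,-0.2,0.5],[1,5,-3,-0.2,0,0,0.5],[0,0,0,0,0,0,0.5]]
  ]
}}

```text
clock: 5.58
position: [0.4222, 0.2809, 0.1349]
orientation: [0.561, -0.557, 0.433, -0.434]
contact_force: [-0.2, 0.5, -0.5]
opening: 0.0429
```

```bash
python3 - <<'E'
from h import *
plan([.4205,.2795,.130],14.5);s=state();print(s["contact_force"])
E
```

```text
clock 5.58 pos [0.4222 0.2809 0.1349] zang 14.37 down [ 0.005  0.004 -1.   ] n 1 dl [-1.7 -1.4 -4.9] rv [-0.31 -0.13 -0.13] tool [ 0.9  4.9 -2. ] q [ 0.59  0.11 -0.3   1.15  0.    1.91]
[0.9, 4.9, -2.0] [-0.31, -0.13, -0.13]
[-0.21186052  0.46049243 -0.47507946]
```

Request:
{"method": "jog_arm", "body": {
  "rows": [
    [[1,6,-2,-0.3,0,0,0.5],[0,2,0,0,0,0,0.5],[0,0,0,0,0,0,0]]
  ],
  "newtons": 60
}}

```text
clock: 5.83
position: [0.4204, 0.2793, 0.1269]
orientation: [0.559, -0.558, 0.434, -0.433]
contact_force: [-0.5, 0.4, -0.6]
opening: 0.032
```

Request:
{"method": "jog_arm", "body": {
  "rows": [
    [[0,0,0,0,0,0,0],[0,0,0,0,0,0,0],[0,0,0,0,0,0,0],[0,0,0,0,0,0,0],[0,0,0,0,0,0,0]]
  ],
  "newtons": 80
}}

```text
clock: 6.25
position: [0.4201, 0.2792, 0.1268]
orientation: [0.559, -0.558, 0.434, -0.433]
contact_force: [-0.8, 0.3, 0.2]
opening: 0.007
```

```bash
python3 - <<'E'
from h import *
plan([.4205,.2795,.130],14.5);s=state();print(s["contact_force"],s["opening"],s["wrist_torque"])
E
```

```text
clock 6.25 pos [0.4201 0.2792 0.1268] zang 14.37 down [-0.001  0.003 -1.   ] n 1 dl [0.4 0.3 3.2] rv [ 0.   -0.13 -0.15] tool [-0.2 -3.2  0.4] q [ 0.59  0.12 -0.32  1.14  0.    1.91]
[-0.2, -3.2, 0.4] [0.0, -0.13, -0.15]
[-0.81259408  0.34745029  0.15900137] 0.006963445246711358 [ 0.03478915 -0.00637378  0.02912796]
```

Gripped at an opening of about 7 mm. Lifting straight up.

Request:
{"method": "jog_arm", "body": {
  "rows": [
    [[0,-8,0,0,0,0,0],[0,-10,0,0,0,0,0],[0,-12,0,0,0,0,0],[0,-14,0,0,0,0,0],[0,-14,0,0,0,0,0],[0,-14,0,0,0,0,0],[0,0,0,0,0,0,0],[0,0,0,0,0,0,0],[0,0,0,0,0,0,0],[0,0,0,0,0,0,0]]
  ]
}}

```text
clock: 7.08
position: [0.4194, 0.2783, 0.2037]
orientation: [-0.558, 0.559, -0.434, 0.433]
contact_force: [-1.1, 0.5, -3.8]
opening: 0.0072
```

```bash
python3 - <<'E'
from h import *
s=state();print(s["contact_force"],s["opening"],s["wrist_torque"]);plan([.4205,.2795,.26],14.5)
for n in("wrist","scene","side"):
  p,d=grab_frame(n);np.savez(f"{n}6.npz",p=p,d=d)
  c={"wrist":(slice(100,400),slice(120,500)),"scene":(slice(200,370),slice(220,400)),"side":(slice(60,260),slice(200,460))}[n]
  f={"wrist":2,"scene":3.4,"side":2.8}[n]
  cv2.imwrite(f"pics/{n}6.png",cv2.resize(p[c],None,fx=f,fy=f,interpolation=cv2.INTER_CUBIC)[...,::-1])
E
```

```text
[-1.11374281  0.45548215 -3.83602525] 0.007155377095042134 [ 0.02675544 -0.01696676 -0.04830543]
clock 7.08 pos [0.4194 0.2783 0.2037] zang 14.38 down [-0.003  0.    -1.   ] n 2 dl [ 1.1  1.2 56.3] rv [ 0.16 -0.12 -0.06] tool [ -1.  -56.3   1.2] q [ 0.58  0.09 -0.18  1.31  0.    1.9 ]
[-0.5, -28.2, 0.6] [0.08, -0.06, -0.03]
[-0.5, -28.2, 0.7] [0.08, -0.06, -0.03]
```

View pics/scene6.png

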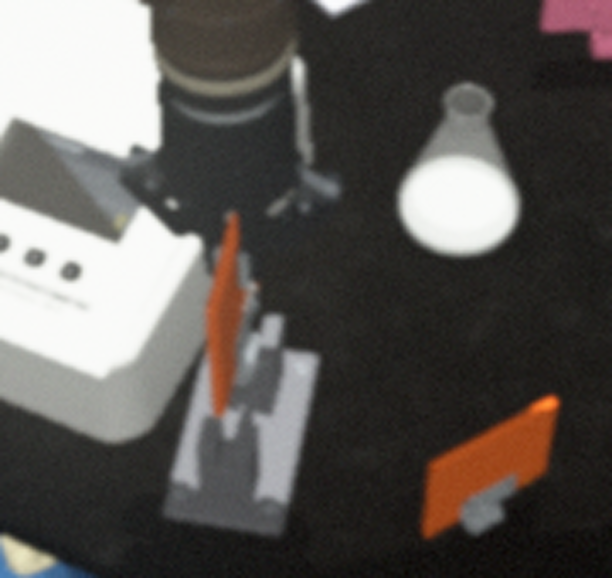

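View pics/side6.png

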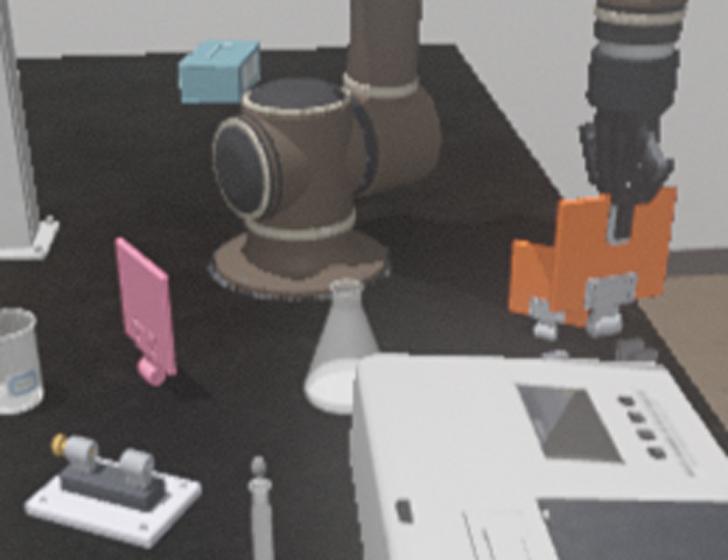

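View pics/wrist6.png

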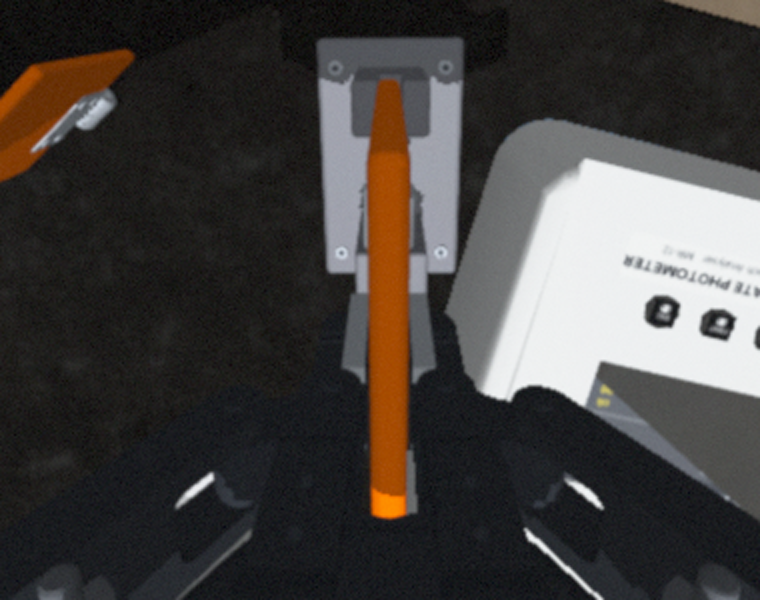

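The shield is lifted clear and held squarely in all three views, with the finger centred on the panel (side crop panel 558–675, finger 620). I'll measure the shield's pose in the hand and re-fit the jamb with the same cameras.

```bash
cat >> h.py <<'E'
def shield_fit(n,p,d,tcp,ang,c=None,verbose=True):
    """panel points in frame: e=panel y dir (-tool x), nn = tool z"""
    W=cloud(n,d,c);a=np.radians(ang);nn=np.array([np.cos(a),np.sin(a),0]);e=np.array([-np.sin(a),np.cos(a),0])
    m=mask(p,3,16,140,70)&(np.linalg.norm(W-tcp-[0,0,-.05],axis=-1)<.11)
    m=cv2.morphologyEx(m.astype(np.uint8),cv2.MORPH_OPEN,np.ones((2,2)))>0
    Q=W[m]-tcp;L=np.stack([Q@e,Q@nn,Q[:,2]],1)
    print(n,len(L),'e',np.percentile(L[:,0],[.5,1,50,99,99.5]).round(4),'n',np.percentile(L[:,1],[5,50,95]).round(4),'z',np.percentile(L[:,2],[1,99]).round(4))
    w,V=np.linalg.eigh(np.cov(L.T));v=V[:,0]*np.sign(V[1,0]);print('  normal(e,n,z)',v.round(3))
    # edges by z slice
    for lo in np.arange(-.075,.03,.02):
        q=L[(L[:,2]>lo)&(L[:,2]<lo+.02)]
        if len(q)>20: print('  z',lo.round(3),len(q),'e',np.percentile(q[:,0],[1,99]).round(4),'mid',np.mean(np.percentile(q[:,0],[1,99])).round(4))
    for lo in np.arange(-.05,.05,.02):
        q=L[abs(L[:,0]-lo)<.01]
        if len(q)>20: print('  e',lo.round(3),'ztop,bot',np.percentile(q[:,2],[99,1]).round(4))
    return L
E
python3 - <<'E'
from h import *
tcp=np.array([.4194,.2783,.2037])
for n in("scene","side"):
    z=np.load(n+"6.npz");shield_fit(n,z["p"],z["d"],tcp,14.4)
z=np.load("wrist6.npz");shield_fit("wrist",z["p"],z["d"],state()["position"],14.4)
E
```

```text
scene 327 e [-0.0028  0.0004  0.0424  0.0616  0.0622] n [-0.0047 -0.0038  0.0005] z [-0.0754  0.0399]
  normal(e,n,z) [-0.001  1.    -0.007]
  z -0.075 30 e [0.0197 0.0611] mid 0.0404
  z -0.055 47 e [0.0049 0.0617] mid 0.0333
  z -0.035 52 e [0.0053 0.0624] mid 0.0339
  z -0.015 53 e [0.0149 0.0607] mid 0.0378
  z 0.005 58 e [0.009  0.0615] mid 0.0353
  z 0.025 78 e [-0.0026  0.0615] mid 0.0294
  e 0.01 ztop,bot [ 0.0555 -0.0517]
  e 0.03 ztop,bot [ 0.0301 -0.069 ]
side 1131 e [nan nan nan nan nan] n [nan nan nan] z [nan nan]Traceback (most recent call last):
  File "<stdin>", line 4, in <module>
  File "h.py", line 29, in shield_fit
    w,V=np.linalg.eigh(np.cov(L.T));v=V[:,0]*np.sign(V[1,0]);print('  normal(e,n,z)',v.round(3))
        ~~~~~~~~~~~~~~^^^^^^^^^^^^^
    w, vt = gufunc(a, signature=signature)
            ~~~~~~^^^^^^^^^^^^^^^^^^^^^^^^
    raise LinAlgError("Eigenvalues did not converge")
numpy.linalg.LinAlgError: Eigenvalues did not converge
```

Request:
{"method": "jog_arm", "body": {
  "rows": [
    [[0,-25,0,0,0,0,0],[0,-30,0,0,0,0,0],[0,-25,0,0,0,0,0],[0,-5,0,0,0,0,0]]
  ]
}}

```text
clock: 7.57
position: [0.4172, 0.2766, 0.2856]
orientation: [-0.554, 0.563, -0.436, 0.431]
contact_force: [-0.1, -0.7, -3.3]
opening: 0.0071
```

```bash
python3 - <<'E'
from h import *
plan([.5415,-.188,.285],-28,maxmm=30)
E
```

```text
clock 7.57 pos [0.4172 0.2766 0.2856] zang 14.37 down [-0.013 -0.007 -1.   ] n 17 dl [ 124.3 -464.6   -0.6] rv [ 0.73 42.38  0.48] tool [480.9   2.    5.1] q [0.58 0.09 0.01 1.5  0.   1.9 ]
[28.3, 0.1, 0.3] [0.04, 2.49, 0.03]
[28.2, 0.1, 1.5] [0.04, 2.49, 0.03]
[28.2, 0.1, 2.8] [0.04, 2.49, 0.03]
[28.0, 0.1, 4.0] [0.04, 2.49, 0.03]
[27.8, 0.1, 5.2] [0.04, 2.49, 0.03]
[27.6, 0.1, 6.4] [0.04, 2.49, 0.03]
[27.3, 0.1, 7.6] [0.04, 2.49, 0.03]
[26.9, 0.0, 8.8] [0.04, 2.49, 0.03]
[26.5, 0.0, 9.9] [0.04, 2.49, 0.03]
[26.0, 0.0, 11.1] [0.04, 2.49, 0.03]
[25.5, 0.0, 12.2] [0.04, 2.49, 0.03]
[25.0, 0.0, 13.3] [0.04, 2.49, 0.03]
[24.4, 0.0, 14.4] [0.04, 2.49, 0.03]
[23.7, 0.0, 15.4] [0.04, 2.49, 0.03]
[23.0, 0.0, 16.4] [0.04, 2.49, 0.03]
[22.3, 0.0, 17.4] [0.04, 2.49, 0.03]
[21.5, 0.0, 18.4] [0.04, 2.49, 0.03]
```

Request:
{"method": "jog_arm", "body": {
  "rows": [
    [[20,0,0,0.1,2,0,0],[28,0,1,0,2.5,0,0],[28,0,3,0,2.5,0,0],[28,0,4,0,2.5,0,0],[28,0,5,0,2.5,0,0],[28,0,6,0,2.5,0,0],[27,0,8,0,2.5,0,0],[27,0,9,0,2.5,0,0],[26,0,10,0,2.5,0,0],[26,0,11,0,2.5,0,0]]
  ]
}}

```text
clock: 8.4
position: [0.4896, 0.0062, 0.2753]
orientation: [0.445, -0.458, 0.547, -0.541]
contact_force: [0.7, -0.1, -3.4]
opening: 0.0069
```

```bash
python3 - <<'E'
from h import *
plan([.5415,-.188,.285],-28,maxmm=28)
E
```

```text
clock 8.4 pos [0.4896 0.0062 0.2753] zang -10.61 down [-0.019 -0.005 -1.   ] n 8 dl [  51.9 -194.2    9.7] rv [ 0.95 17.4   0.62] tool [181.4  -9.7  86.5] q [ 0.02  0.08 -0.04  1.48 -0.    1.77]
[22.7, -1.2, 10.8] [0.12, 2.17, 0.08]
[22.3, -1.2, 11.7] [0.12, 2.17, 0.08]
[21.8, -1.2, 12.5] [0.12, 2.17, 0.08]
[21.3, -1.2, 13.3] [0.12, 2.17, 0.08]
[20.8, -1.2, 14.1] [0.12, 2.17, 0.08]
[20.2, -1.2, 14.9] [0.12, 2.17, 0.08]
[19.6, -1.2, 15.7] [0.12, 2.17, 0.08]
[19.0, -1.2, 16.4] [0.12, 2.17, 0.08]
```

Request:
{"method": "jog_arm", "body": {
  "rows": [
    [[23,-2,11,0.1,2.2,0.1,0],[22,-2,12,0.1,2.2,0.1,0],[22,-2,12,0.1,2.2,0.1,0],[21,-2,13,0.1,2.2,0.1,0],[21,-1,14,0.1,2.2,0.1,0],[20,-1,15,0.1,2.2,0.1,0],[16,-1,13,0.1,2.2,0.1,0],[10,0,8,0,1,0,0],[0,0,0,0,0,0,0]]
  ]
}}

```text
clock: 9.15
position: [0.5346, -0.1866, 0.2712]
orientation: [0.358, -0.367, 0.612, -0.602]
contact_force: [-0.4, 0.0, -2.6]
opening: 0.0072
```

```bash
python3 - <<'E'
from h import *
plan([.5415,-.188,.200],-28)
for n in("wrist","scene","side"):
  c=calibration(n);s=state();p,d=grab_frame(n);np.savez(f"{n}7.npz",p=p,d=d,T=c["T"],tcp=s["position"],q=s["orientation"])
  cc={"wrist":(slice(0,400),slice(0,640)),"scene":(slice(100,240),slice(230,430)),"side":(slice(60,270),slice(140,360))}[n]
  f={"wrist":1.2,"scene":3.8,"side":2.8}[n]
  cv2.imwrite(f"pics/{n}7.png",cv2.resize(p[cc],None,fx=f,fy=f,interpolation=cv2.INTER_CUBIC)[...,::-1])
E
```

```text
clock 9.15 pos [ 0.5346 -0.1866  0.2712] zang -28.32 down [-0.018  0.005 -1.   ] n 2 dl [  6.9  -1.4 -71.2] rv [ 1.03 -0.32  0.21] tool [-2.3 71.1  8. ] q [-0.34  0.22  0.13  1.49 -0.    1.73]
[-1.2, 35.6, 4.0] [0.51, -0.16, 0.11]
[-1.1, 35.6, 3.7] [0.51, -0.16, 0.11]
```

View pics/scene7.png

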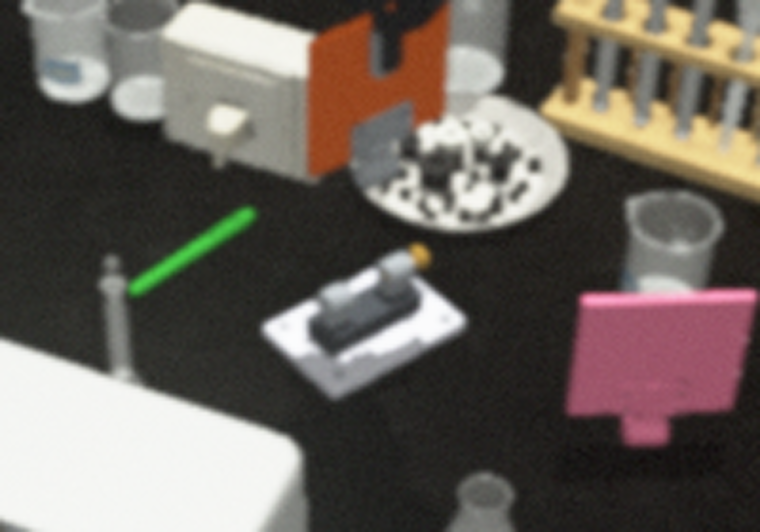

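View pics/side7.png

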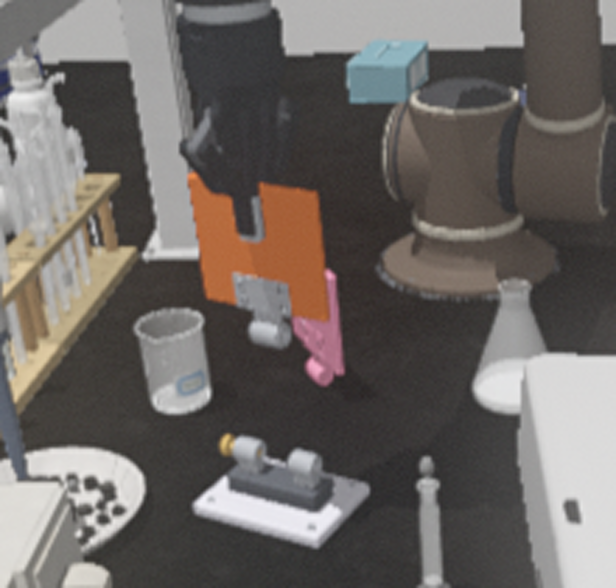

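View pics/wrist7.png

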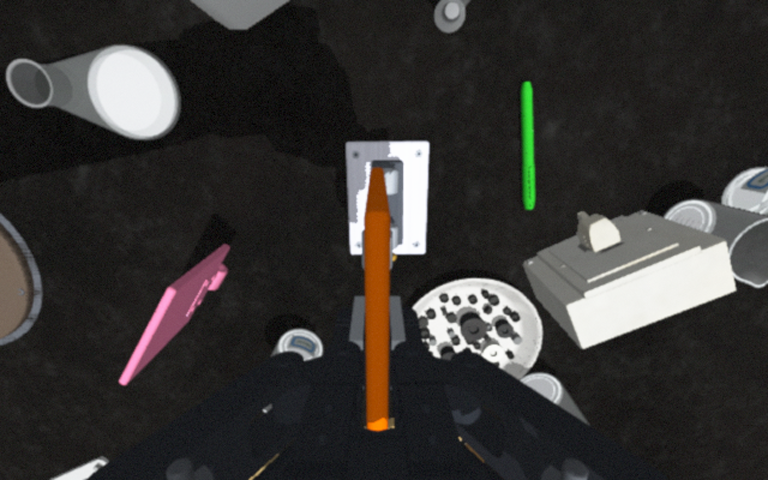

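```bash
sed -i 's/Q=W\[m\]-tcp;/Q=W[m\&np.isfinite(W[...,0])]-tcp;/' h.py; cat >> h.py <<'E'
def jamb_fit(n,d,c=None,z=(.006,.018)):
    W=cloud(n,d,c);c0=np.array([.542,-.188])
    m=(W[...,2]>z[0])&(W[...,2]<z[1])&(np.hypot(W[...,0]-c0[0],W[...,1]-c0[1])<.085)
    k,l,s,_=cv2.connectedComponentsWithStats(m.astype(np.uint8));i=1+np.argmax(s[1:,4]);q=W[l==i]
    r=cv2.minAreaRect((q[:,:2]*1000).astype(np.float32));print(n,'jamb',len(q),np.round(r[0],1),np.round(r[1],1),round(r[2],2),np.median(q[:,2]).round(4))
    return q
E
python3 - <<'E'
from h import *
for n in("scene","side","wrist"):
    z=np.load(n+"7.npz");c=calibration(n);c["T"]=z["T"]
    jamb_fit(n,z["d"],c);jamb_fit(n,z["d"],c,(.026,.038));jamb_fit(n,z["d"],c,(.048,.07))
    shield_fit(n,z["p"],z["d"],z["tcp"],-28.3,c)
for n in("scene","side"):
    z=np.load(n+"0.npz");print('t0');jamb_fit(n,z["d"]);jamb_fit(n,z["d"],None,(.026,.038));jamb_fit(n,z["d"],None,(.048,.07))
E
```

```text
scene jamb 569 [ 542.3 -190.5] [133.1 103. ] 61.86 0.0122
scene jamb 219 [ 538.6 -187.8] [96.6 40. ] 64.11 0.0312
scene jamb 81 [ 524.1 -220. ] [39.2 23.8] 70.23 0.0556
scene 878 e [-0.1117 -0.1     0.0181  0.0591  0.0599] n [-0.0077 -0.0046 -0.0012] z [-0.269   0.0292]
  normal(e,n,z) [0.056 0.914 0.403]
  z -0.075 113 e [-0.0557  0.0589] mid 0.0016
  z -0.055 212 e [-0.0556  0.059 ] mid 0.0017
  z -0.035 198 e [-0.0571  0.0586] mid 0.0007
  z -0.015 186 e [-0.0587  0.0595] mid 0.0004
  z 0.005 98 e [-0.0455  0.0567] mid 0.0056
  z 0.025 33 e [0.0116 0.0544] mid 0.033
  e -0.05 ztop,bot [ 0.0057 -0.0781]
  e -0.03 ztop,bot [ 0.0029 -0.0747]
  e -0.01 ztop,bot [ 0.0083 -0.0531]
  e 0.01 ztop,bot [ 0.0303 -0.0526]
  e 0.03 ztop,bot [ 0.0283 -0.0778]
side jamb 701 [ 542.6 -188.2] [131.6  91.4] 62.4 0.0123
side jamb 288 [ 543.  -187.5] [91.4 36.7] 62.36 0.0313
side jamb 100 [ 527.5 -221. ] [38.3 19.6] 62.7 0.0562
side 1460 e [-0.3294 -0.3087  0.0202  0.0621  0.0623] n [-0.0009  0.0026  0.0049] z [-0.271   0.0263]
  normal(e,n,z) [-0.165  0.561 -0.811]
  z -0.075 181 e [-0.0554  0.062 ] 
[... 777 characters left out ...]
0.055 49 e [0.0565 0.0589] mid 0.0577
  z -0.035 67 e [0.0567 0.0589] mid 0.0578
  z -0.015 124 e [0.0094 0.0591] mid 0.0343
  z 0.005 275 e [-0.0115  0.0592] mid 0.0238
  z 0.025 3324 e [-0.0208  0.0586] mid 0.0189
  e -0.03 ztop,bot [ 0.0296 -0.2323]
  e -0.01 ztop,bot [ 0.0298 -0.2399]
  e 0.01 ztop,bot [ 0.0586 -0.099 ]
  e 0.03 ztop,bot [0.0296 0.0253]
t0
scene jamb 567 [ 538.1 -188.6] [139.4  96.5] 57.83 0.0121
scene jamb 216 [ 539.5 -186.4] [94.4 38.3] 61.57 0.0309
scene jamb 81 [ 523.5 -219.6] [39.9 24.6] 62.73 0.0568
t0
side jamb 697 [ 542.2 -188.2] [130.8  93.1] 62.33 0.0124
side jamb 282 [ 543.3 -188.5] [93.1 37.8] 61.51 0.0313
side jamb 99 [ 529.2 -221.5] [38.3 21. ] 70.23 0.0558
```

All cameras agree to within a few mm: shift about +6 mm along the jamb's normal, −1 mm along its bores, and straighten 1°. I'll go to just above the knuckles and compare directly there.

```bash
python3 - <<'E'
from h import *
plan([.5394,-.1904,.195],-27.7)
E
```

```text
clock 9.3 pos [ 0.5342 -0.1839  0.2722] zang -28.11 down [-0.017  0.006 -1.   ] n 2 dl [  5.2  -6.5 -77.2] rv [ 1.03 -0.41  0.14] tool [ 3.1 77.1  9.1] q [-0.33  0.22  0.13  1.49  0.    1.73]
[1.6, 38.5, 4.5] [0.52, -0.21, 0.07]
[1.6, 38.6, 4.2] [0.52, -0.21, 0.07]
```

Request:
{"method": "jog_arm", "body": {
  "rows": [
    [[1,15,2,0.3,-0.1,0,0],[1,18,2,0.3,-0.1,0,0],[1,18,2,0.2,-0.1,0,0],[0,15,2,0.2,-0.1,0,0],[0,8,1,0,0,0,0],[0,0,0,0,0,0,0],[0,0,0,0,0,0,0]]
  ]
}}

```text
clock: 9.88
position: [0.5399, -0.1818, 0.1976]
orientation: [-0.371, 0.369, -0.602, 0.603]
contact_force: [0.4, -0.0, -2.8]
opening: 0.0069
```

```bash
python3 - <<'E'
from h import *
plan([.5394,-.1904,.195],-27.7)
E
```

```text
clock 9.88 pos [ 0.5399 -0.1818  0.1976] zang -26.91 down [ 0.002 -0.001 -1.   ] n 1 dl [-0.5 -8.6 -2.6] rv [-0.13  0.79 -0.03] tool [7.9 2.6 3.5] q [-0.32  0.21 -0.05  1.31  0.    1.72]
[7.9, 2.6, 3.5] [-0.13, 0.79, -0.03]
```

Request:
{"method": "jog_arm", "body": {
  "rows": [
    [[4,0,2,0,0.4,0,0],[4,0,2,0,0.4,0,0],[0,0,0,0,0,0,0],[0,0,0,0,0,0,0]]
  ]
}}

```text
clock: 10.22
position: [0.5409, -0.1908, 0.201]
orientation: [-0.367, 0.364, -0.603, 0.607]
contact_force: [-0.8, 0.7, -3.9]
opening: 0.007
```

```bash
cat > look.py <<'E'
from h import *
import sys
t=sys.argv[1]
plan([.5394,-.1904,.195],-27.7)
for n in("wrist","scene","side"):
  c=calibration(n);s=state();p,d=grab_frame(n);np.savez(f"{n}{t}.npz",p=p,d=d,T=c["T"],tcp=s["position"],q=s["orientation"])
  cc={"wrist":(slice(100,400),slice(160,480)),"scene":(slice(120,220),slice(270,390)),"side":(slice(120,260),slice(190,300))}[n]
  f={"wrist":2,"scene":6,"side":4.2}[n]
  if n=="side": f=4.2
  cv2.imwrite(f"pics/{n}{t}.png",cv2.resize(p[cc],None,fx=f,fy=f,interpolation=cv2.INTER_CUBIC)[...,::-1])
print(state()["contact_force"].round(1))
E
python3 look.py 8
```

```text
clock 10.22 pos [ 0.5409 -0.1908  0.201 ] zang -27.68 down [ 0.006 -0.002 -1.   ] n 1 dl [-1.5  0.4 -6. ] rv [-0.36  0.02 -0.07] tool [ 0.4  6.  -1.5] q [-0.34  0.22 -0.03  1.31  0.    1.71]
[0.4, 6.0, -1.5] [-0.36, 0.02, -0.07]
[ 0.4 -0.  -3.1]
```

View pics/scene8.png

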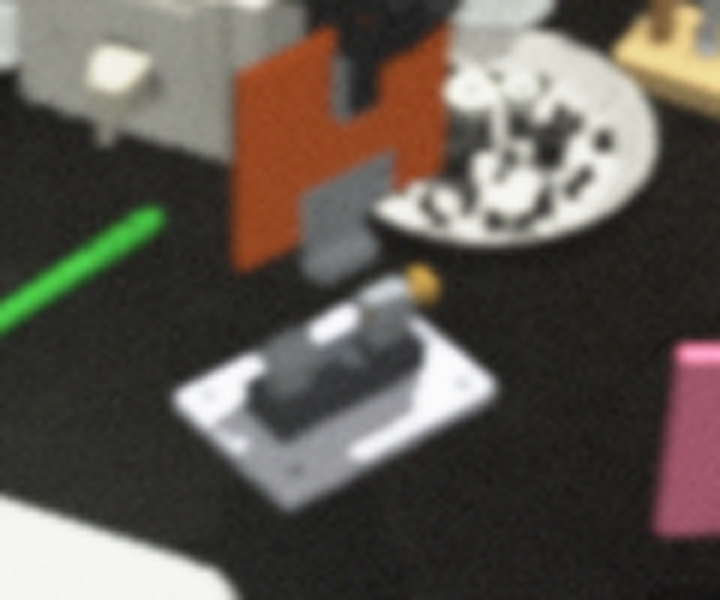

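View pics/side8.png

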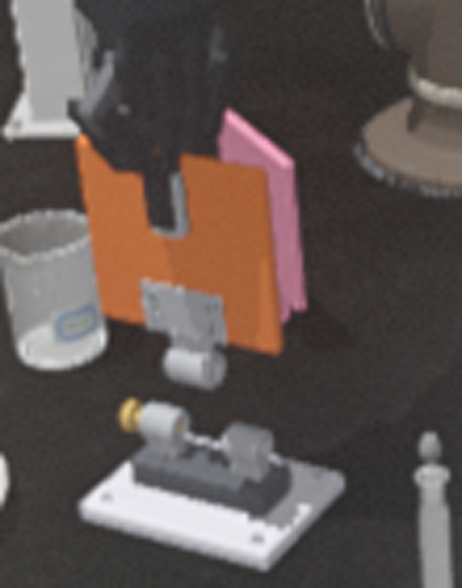

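View pics/wrist8.png

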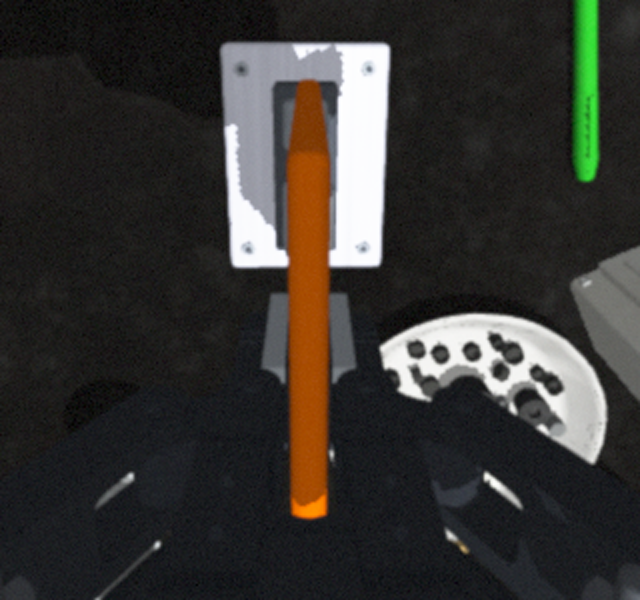

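```bash
cat > rel.py <<'E'
from h import *
import sys
t=sys.argv[1]
for n in("scene","side","wrist"):
    z=np.load(f"{n}{t}.npz");c=calibration(n);c["T"]=z["T"];tcp=z["tcp"]
    R=RT({"orientation":z["q"]}).as_matrix();e=-R[:,0].copy();e[2]=0;e/=np.linalg.norm(e);nn=np.array([e[1],-e[0],0])
    p=z["p"];W=cloud(n,z["d"],c);ok=np.isfinite(W[...,0]);Q=W-tcp;L=np.stack([Q@e,Q@nn,W[...,2]],-1)
    zo=tcp[2]-.104
    om=cv2.morphologyEx(mask(p,3,16,140,70).astype(np.uint8),cv2.MORPH_OPEN,np.ones((2,2)))>0
    pan=L[ok&om&(abs(L[...,1])<.02)&(abs(L[...,0])<.075)&(L[...,2]>zo)]
    print(n,'panel e',np.percentile(pan[:,0],[1,99]).round(4),'n',np.percentile(pan[:,1],[10,50,90]).round(4),'z',np.percentile(pan[:,2],[1,99]).round(4))
    kn=L[ok&~om&(abs(L[...,1])<.02)&(abs(L[...,0])<.04)&(L[...,2]>max(zo-.013,.064))&(L[...,2]<zo+.008)]
    if len(kn)>5: print('  knuckle',len(kn),'e',np.percentile(kn[:,0],[2,98]).round(4),'n',np.percentile(kn[:,1],[5,50,95]).round(4),'z',np.percentile(kn[:,2],[2,98]).round(4))
    jk=L[ok&(abs(L[...,1])<.03)&(abs(L[...,0])<.06)&(L[...,2]>.044)&(L[...,2]<.0635)]
    if len(jk)>5:
        s=np.sort(jk[:,0]);g=np.diff(s);i=np.argmax(np.where((s[:-1]>-.03)&(s[1:]<.03),g,0));print('  jamb gap e',s[i].round(4),s[i+1].round(4),'mid',((s[i]+s[i+1])/2).round(4),'ext',np.percentile(s,[1,99]).round(4),'n',np.percentile(jk[:,1],[5,50,95]).round(4),'top',np.percentile(jk[:,2],98).round(4))
    for zz,nm in(((.006,.018),'foot'),((.026,.038),'block')):
        m=(W[...,2]>zz[0])&(W[...,2]<zz[1])&(np.hypot(W[...,0]-.542,W[...,1]+.188)<.085)
        k,l,s,_=cv2.connectedComponentsWithStats(m.astype(np.uint8));q=W[l==1+np.argmax(s[1:,4])]
        r=cv2.minAreaRect((q[:,:2]*1000).astype(np.float32));o=np.array([*r[0],0])/1000-tcp
        print('  ',nm,np.round(r[1],1),'ang',round(r[2],1),'e',(o@e).round(4),'n',(o@nn).round(4))
E
python3 rel.py 8
```

```text
scene panel e [-0.0567  0.0605] n [-0.0063 -0.004  -0.0016] z [0.1229 0.2298]
  knuckle 44 e [-0.0138  0.0171] n [-0.0122 -0.0075  0.0034] z [0.0917 0.1043]
  jamb gap e -0.0136 0.0172 mid 0.0018 ext [-0.0541  0.0434] n [-0.0131 -0.006   0.0053] top 0.0624
   foot [133.   99.5] ang 62.0 e 0.002 n -0.0009
   block [93.4 38.7] ang 59.5 e 0.0021 n -0.0045
side panel e [-0.0537  0.0621] n [0.0016 0.0034 0.005 ] z [0.1223 0.2276]
  knuckle 82 e [-0.012   0.0175] n [-0.0072  0.0086  0.012 ] z [0.0889 0.1047]
  jamb gap e -0.0138 0.0198 mid 0.003 ext [-0.0517  0.0435] n [-0.0069  0.0049  0.0107] top 0.0621
   foot [131.4  91.8] ang 62.5 e 0.0035 n 0.0011
   block [92.1 35.4] ang 62.8 e 0.0033 n 0.0005
wrist panel e [-0.0211  0.059 ] n [-0.0016  0.0014  0.0044] z [0.1396 0.2586]
  knuckle 94 e [-0.0134  0.0129] n [-0.0092 -0.008   0.0121] z [0.0979 0.1039]
  jamb gap e 0.0198 0.0207 mid 0.0202 ext [-0.037   0.0403] n [-0.0103 -0.0074  0.0109] top 0.0595
   foot [129.2  90.1] ang 62.4 e -0.0004 n 0.0001
   block [91.1 11.3] ang 61.1 e -0.0002 n -0.0113
```

Relative offsets are near zero. Along the bores: scene 0, side −0.3 and wrist +0.6 mm; along the normal about ±1 mm. Lowering slowly and watching force and drift.

Request:
{"method": "jog_arm", "body": {
  "rows": [
    [[0,5,0,-0.3,0,-0.1,0],[0,5,0,0,0,0,0],[0,5,0,0,0,0,0],[0,2,0,0,0,0,0],[0,0,0,0,0,0,0],[0,0,0,0,0,0,0]]
  ]
}}

```text
clock: 10.87
position: [0.5404, -0.1905, 0.181]
orientation: [0.365, -0.366, 0.605, -0.605]
contact_force: [0.3, 0.5, -2.8]
opening: 0.007
```

```bash
sed -i 's/^plan.*/plan([.5405,-.1905,.1538],-27.7,n=1)/' look.py; python3 look.py 9; python3 rel.py 9
```

```text
clock 10.87 pos [ 0.5404 -0.1905  0.181 ] zang -27.67 down [-0.002 -0.    -1.   ] n 1 dl [  0.1   0.  -27.2] rv [0.08 0.03 0.05] tool [-0.1 27.2  0.1] q [-0.34  0.23 -0.07  1.28 -0.    1.72]
[-0.1, 27.2, 0.1] [0.08, 0.03, 0.05]
[ 0.3  0.2 -3.2]
scene panel e [-0.0565  0.0606] n [-0.0067 -0.0041 -0.0017] z [0.103 0.209]
  knuckle 50 e [-0.0114  0.0283] n [-0.0121 -0.0072  0.0063] z [0.0649 0.0848]
  jamb gap e -0.015 0.0166 mid 0.0008 ext [-0.0526  0.0419] n [-0.0125 -0.0054  0.0056] top 0.0626
   foot [137.6 101.9] ang 63.3 e -0.0002 n 0.0021
   block [94.5 36.4] ang 63.3 e 0.0029 n -0.0017
side panel e [-0.0538  0.0623] n [0.0014 0.0032 0.0047] z [0.1027 0.2078]
  knuckle 77 e [-0.0126  0.0169] n [-0.0073  0.0076  0.0108] z [0.0707 0.0852]
  jamb gap e -0.0142 0.0203 mid 0.003 ext [-0.0513  0.044 ] n [-0.0055  0.0053  0.0107] top 0.0624
   foot [131.5  91.2] ang 63.2 e 0.0031 n 0.0019
   block [92.2 37. ] ang 61.1 e 0.0034 n 0.0006
wrist panel e [-0.0207  0.059 ] n [-0.0015  0.0016  0.0045] z [0.1192 0.2384]
  knuckle 95 e [-0.013   0.0124] n [-0.01   -0.0088  0.0113] z [0.078  0.0838]
  jamb gap e -0.0273 0.018 mid -0.0047 ext [-0.0368  0.0403] n [-0.0097  0.008   0.011 ] top 0.0587
   foot [129.   90.2] ang 62.3 e -0.0004 n 0.0007
   block [90.8 10.6] ang 63.9 e -0.0001 n 0.0132
```

View pics/side9.png

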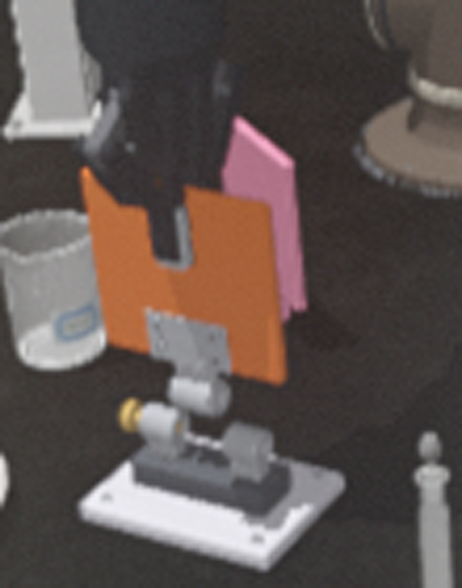

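View pics/scene9.png

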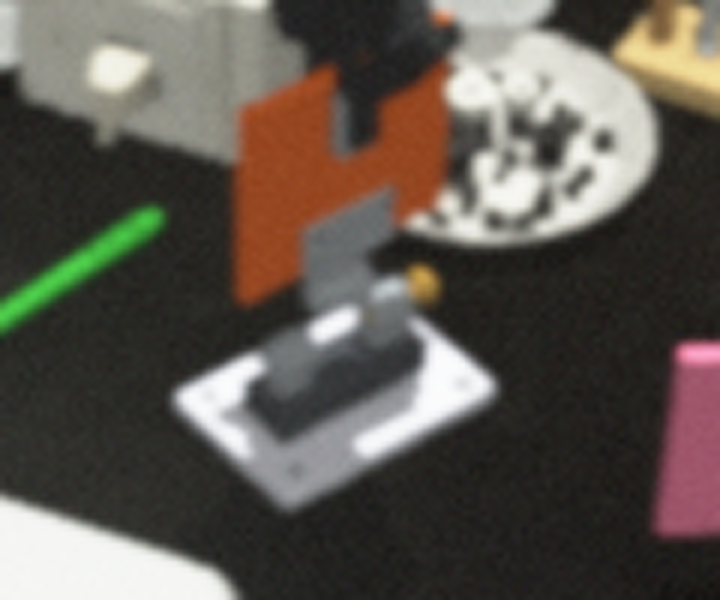

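Request:
{"method": "jog_arm", "body": {
  "rows": [
    [[0,3,0,0,0,0,0],[0,3,0,0,0,0,0],[0,3,0,0,0,0,0],[0,1,0,0,0,0,0],[0,0,0,0,0,0,0]]
  ]
}}

```text
clock: 11.43
position: [0.541, -0.1907, 0.1712]
orientation: [-0.366, 0.366, -0.605, 0.605]
contact_force: [0.2, 0.2, -3.9]
opening: 0.0068
```

```bash
python3 - <<'E'
from h import *
plan([.5405,-.1905,.1538],-27.7,n=1);s=state();print(s["contact_force"].round(2),s["wrist_torque"].round(3),s["opening"])
E
```

```text
clock 11.43 pos [ 0.541  -0.1907  0.1712] zang -27.67 down [ 0.    -0.001 -1.   ] n 1 dl [ -0.5   0.2 -17.4] rv [-0.05  0.03  0.03] tool [ 0.  17.4 -0.6] q [-0.34  0.23 -0.09  1.26 -0.    1.72]
[0.0, 17.4, -0.6] [-0.05, 0.03, 0.03]
[ 0.21  0.23 -3.91] [-0.027  0.007  0.009] 0.006766778966786321
```

The knuckle is now about 4 mm below the tops of the fixed ones, and there is no contact force. Continuing.

Request:
{"method": "jog_arm", "body": {
  "rows": [
    [[0,3,0,0,0,0,0],[0,3,0,0,0,0,0],[0,3,0,0,0,0,0],[0,1,0,0,0,0,0],[0,0,0,0,0,0,0]]
  ]
}}

```text
clock: 11.85
position: [0.5409, -0.1907, 0.1599]
orientation: [-0.366, 0.366, -0.605, 0.605]
contact_force: [0.3, 0.0, -3.0]
opening: 0.0072
```

```bash
python3 look.py A; python3 rel.py A
```

```text
clock 11.85 pos [ 0.5409 -0.1907  0.1599] zang -27.67 down [ 0.    -0.001 -1.   ] n 1 dl [-0.4  0.2 -6.1] rv [-0.03  0.03  0.03] tool [ 0.   6.1 -0.5] q [-0.34  0.23 -0.11  1.23 -0.    1.72]
[0.0, 6.1, -0.5] [-0.03, 0.03, 0.03]
[-0.5  0.3 -2.9]
scene panel e [-0.0574  0.061 ] n [-0.0065 -0.0042 -0.0015] z [0.0825 0.1882]
  jamb gap e -0.0158 -0.0126 mid -0.0142 ext [-0.053   0.0416] n [-0.013  -0.007   0.0047] top 0.0631
   foot [133.7  95.5] ang 64.2 e 0.0024 n -0.0018
   block [95.  35.2] ang 61.5 e 0.0018 n -0.0027
side panel e [-0.0529  0.0622] n [0.0013 0.0032 0.0049] z [0.0815 0.1868]
  jamb gap e -0.0149 -0.0123 mid -0.0136 ext [-0.0515  0.0438] n [-0.0056  0.0066  0.0105] top 0.0627
   foot [130.1  91.3] ang 62.6 e 0.0031 n 0.001
   block [92.3 35.6] ang 64.1 e 0.0027 n 0.0007
wrist panel e [-0.0209  0.059 ] n [-0.0015  0.0016  0.0045] z [0.0694 0.2173]
  jamb gap e 0.0132 0.0178 mid 0.0155 ext [-0.037   0.0402] n [-0.0103 -0.0084  0.0113] top 0.0624
   foot [129.   90.1] ang 62.4 e -0.0002 n 0.0002
   block [90.9 10.8] ang 60.3 e -0.0 n -0.0125
```

View pics/sideA.png

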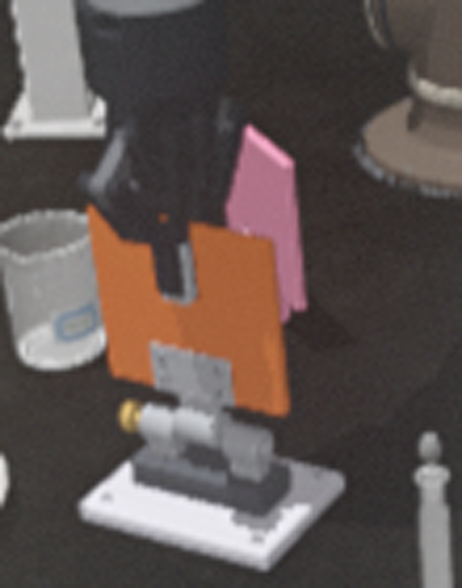

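View pics/wristA.png

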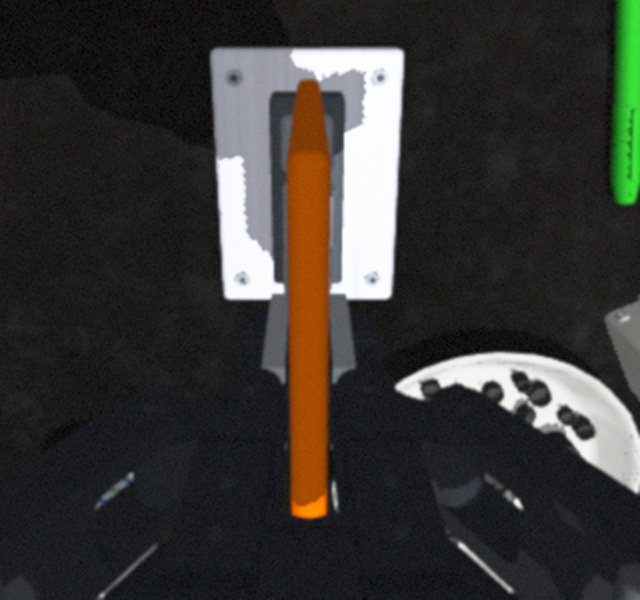

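Request:
{"method": "jog_arm", "body": {
  "rows": [
    [[0,2,0,0,0,0,0],[0,2,0,0,0,0,0],[0,2,0,0,0,0,0],[0,0,0,0,0,0,0],[0,0,0,0,0,0,0],[0,0,0,0,0,0,0]]
  ]
}}

```text
clock: 12.5
position: [0.5413, -0.1909, 0.1541]
orientation: [-0.366, 0.366, -0.604, 0.606]
contact_force: [-0.0, 0.5, -3.0]
opening: 0.0073
```

```bash
python3 look.py B; python3 rel.py B; python3 -c "
from h import *
z=np.load('sideB.npz');p=z['p'];cv2.imwrite('pics/sideBz.png',cv2.resize(p[200:260,200:285],None,fx=9,fy=9,interpolation=cv2.INTER_CUBIC)[...,::-1])"
```

```text
clock 12.5 pos [ 0.5413 -0.1909  0.1541] zang -27.67 down [ 0.001 -0.001 -1.   ] n 1 dl [-0.8  0.4 -0.3] rv [-0.11  0.03  0.02] tool [ 0.1  0.3 -0.9] q [-0.34  0.23 -0.12  1.22 -0.    1.72]
[0.1, 0.3, -0.9] [-0.11, 0.03, 0.02]
[-0.4 -0.3 -3.5]
scene panel e [-0.0575  0.0611] n [-0.0065 -0.0041 -0.0013] z [0.0753 0.183 ]
  jamb gap e 0.0159 0.0186 mid 0.0173 ext [-0.0531  0.0424] n [-0.0134 -0.0073  0.0046] top 0.0627
   foot [134.2  96.3] ang 62.3 e 0.002 n -0.0009
   block [97.7 34.9] ang 55.0 e 0.0028 n -0.0085
side panel e [-0.0536  0.062 ] n [0.0014 0.0032 0.0048] z [0.0757 0.1807]
  jamb gap e 0.0161 0.0206 mid 0.0184 ext [-0.0517  0.043 ] n [-0.0062  0.0059  0.0102] top 0.0624
   foot [132.3  90.6] ang 63.0 e 0.0032 n 0.0002
   block [93.5 34.6] ang 63.6 e 0.0028 n 0.0004
wrist panel e [-0.0216  0.059 ] n [-0.0015  0.0015  0.0045] z [0.0554 0.2116]
  jamb gap e -0.0177 -0.014 mid -0.0158 ext [-0.0348  0.0401] n [-0.0108 -0.0083  0.0114] top 0.059
   foot [129.7  90.3] ang 62.3 e -0.0007 n -0.0003
   block [91.  11.4] ang 60.9 e -0.0001 n -0.0121
```

View pics/sideBz.png

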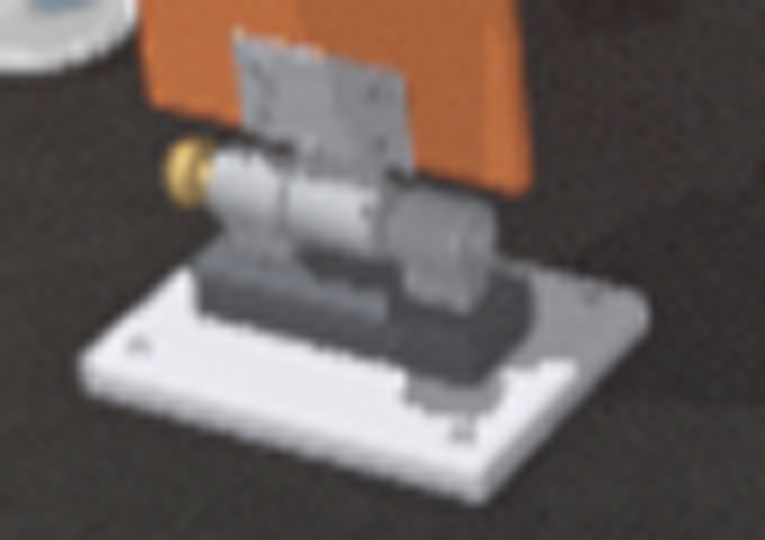

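View pics/sceneB.png

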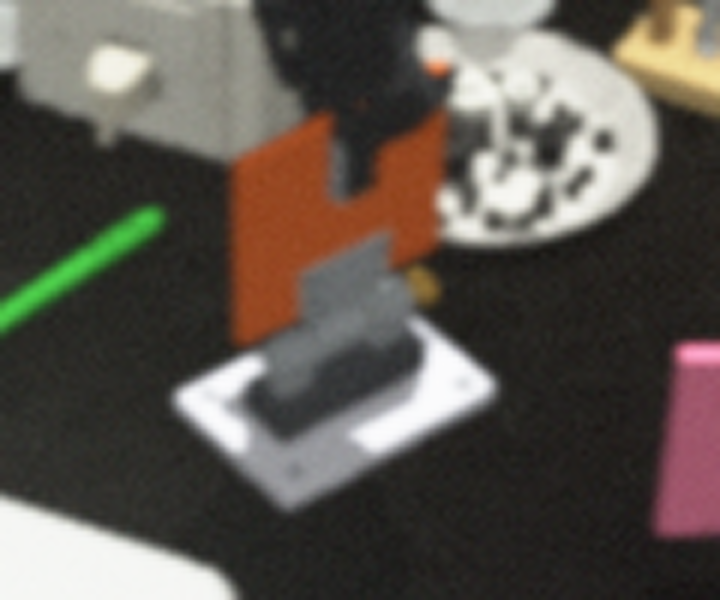

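The three knuckles read as one continuous tube in both views. As a last check I'll compare the middle knuckle's points with the outer ones in the same cameras.

```bash
python3 - <<'E'
from h import *
from scipy.optimize import least_squares
for n in("side","scene"):
    p,d=grab_frame(n);s=state();tcp=s["position"];R=RT(s).as_matrix();e=-R[:,0].copy();e[2]=0;e/=np.linalg.norm(e);nn=np.array([e[1],-e[0],0])
    W=cloud(n,d);Q=W-tcp;L=np.stack([Q@e,Q@nn,W[...,2]],-1);om=mask(p,3,20,100,60)
    off=.003 if n=="side" else .0018
    A=L[np.isfinite(W[...,0])&~om&(abs(L[...,1])<.02)&(L[...,2]>.042)&(L[...,2]<.064)]
    for nm,a,b in(("-y",-.038,-.02),("mid",-.012,.012),("+y",.02,.038)):
        q=A[(A[:,0]-off>a)&(A[:,0]-off<b)]
        q=q[(q[:,2]<.0585)] if nm=="mid" else q
        f=lambda x:np.hypot(q[:,1]-x[0],q[:,2]-x[1])-.011
        r=least_squares(f,[0,.05],loss="soft_l1",f_scale=.001);print(n,nm,len(q),(r.x*1000).round(1),'rms',(np.sqrt(np.mean(f(r.x)**2))*1000).round(2))
s=state();print(s["clock"],s["position"].round(4),s["contact_force"].round(2),s["opening"],abs(s["joint_vel"]).max())
E
```

```text
side -y 56 [-1.9 50.4] rms 1.37
side mid 48 [-0.9 51.2] rms 2.04
side +y 65 [-1.9 50.9] rms 2.23
scene -y 40 [-1.8 50.3] rms 2.47
scene mid 27 [-1.8 47.7] rms 1.86
scene +y 54 [-2.  51.3] rms 2.57
12.75 [ 0.5414 -0.1909  0.1543] [-0.24  0.82 -3.33] 0.007143936576163217 0.0013744107135033364
```

```bash
python3 -c "
from bench import *
print(hand_in());s=state();print(s['clock'],s['position'],s['contact_force'],s['opening'])"
```

```text
the job is handed in; nothing more can be done
None
the job is handed in; nothing more can be done
```

I hung the shield on its hinge and handed the job in at about 12.8 s. It is still held upright in the gripper with its knuckle in the jamb's gap. The hand-in gives no verdict.

**What I did:** The arm had to go up and over a beam at y about −0.33 m to reach the work. I took the larger orange panel out of the grey stand and left the pink and the smaller orange ones alone. The knuckle was then lowered in small steps. The flask, beaker and cylinder were not touched.

**Last checks before handing in:**
- **Alignment across the bores:** fitted against the two outer knuckles, the middle knuckle is within about 1 mm sideways.
- **Alignment along the bores:** it is centred in the gap to about 0.7 mm. The cameras did not fully agree, giving offsets from −0.4 to +1.0 mm.
- **Height:** this is the least certain figure. The side camera put the middle knuckle about 0.5 mm above the outer two, the scene camera about 3 mm below, on a noisy fit of 27 points. The TCP height implies about 0.5 mm above the bore axis.
- **Upright and still:** the tool was vertical to about 0.1°, and joint speeds were near zero.
- **Free of the jamb:** the wrist force stayed at the shield's weight (about −3.3 N) all the way down. I saw no sign of contact, but readings vary by about 1 N.
- **Grip:** opening about 7 mm on the 8 mm panel, at 80 N.

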